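# Load and clamp the next plate blank

## Robot

A 6-joint arm with a two-finger parallel gripper is mounted at the origin on the work surface. World frame = base frame: x ahead of the robot, y to its left, z up, the work surface at z = 0. Lengths are in m, angles in rad, forces in N, time in s.
With the tool pointing down it reaches from about 0.4 to 0.825 m from the base axis. Payload 7 kg.
Tool frame: the origin (TCP) lies at the very end of the fingers, on their centre line; the grasp point (between the pads) lies 19 mm behind it; z points along the fingers, y is the direction in which the jaws open and shut (so a half turn about z gives the same grasp; the last joint's range is limited). The gripper opens to 88 mm and grips with 3 to 60 N. Pads are 19 mm wide; open, the fingers measure 130 mm over their backs; the gripper's body (78 mm by 193 mm) begins 47 mm behind the grasp point.
Start: joints at [1.445, 0.359, 0.012, 0, -1.224, -0.288], TCP at [0.271, 0.618, 0.227] pointing down, gripper open.
Joint ranges: [-3.07, 3.07], [-1.43, 2.12], [-1.02, 1.25], [-3.03, 1.67], [-3.05, -0], [-3.03, 3.03]. Speed limits (rad/s): [2.39, 2.39, 3.01, 3.14, 3.14, 3.14].

## Interface

Orientations are given as [roll, pitch, yaw] about the fixed x, y, z axes, in that order (R = Rz(yaw) Ry(pitch) Rx(roll)).
In Python, from station import arm, eyes, job, outline_of gives the robot as it stands.
- The arm moves only by the tool apply_moves, never from a script. Its argument "moves" is a list of rows, each a list of 5 numbers: the opening, from -1 (shut) to 1 (fully open), then the shift along the tool's x, y, z in m, then the turn about the tool's z in rad. A call has 1 to 12 rows; each row shifts and turns the commanded pose from where the row before left it, along the tool's axes as they then stand; what a row does not reach is not made up. A row lasts 1/12 s, in which the tool goes at most 41.7 mm and 7.16 degrees, less where a joint would pass 70% of its speed; a pose out of reach is approached as far as the arm can. A call with a gripper value outside its range is refused whole. The fingers move at their own pace and stop on an object; "newtons" is the grip in N (left out, the last holds). Time passes only in rows, so rows that do not move let the fingers close. It gives the time, the measured TCP pose, the force and the opening at its end, in the units of the state.
- arm.get_state(): the state, without advancing time (a new reading comes with each control period).
- eyes.grab_frame(name): name is "scene" or "top"; returns a dict with "color" (384x512x3 uint8, red, green, blue), "z_map" (384x512 float32, m along the optical axis (not along the pixel's ray), 0 where there is no reading), "camera_matrix" (3x3 intrinsics, pixels), "extrinsics" (4x4, takes a point from camera to world coordinates). Camera axes: x right, y up, looking along -z (the intrinsics and any distortion apply to the point x, -y, -z); pixel columns grow to the right and rows downward; lengths in m; the calibration is good to about 2 mm. A picture is of the moment at which its call begins.
- job.job_done(): hands the job in, once; it reports no verdict.
Trained networks look in a picture, given as the dict that the camera call returned (one of the last four; its "shot" number tells which), for a name from the list of things; names that differ only in an ending like _2 or _b are one class to them, and where a whole thing is asked for, a point or a joint stands for the part that bears it (a point fixed in the world has none). Each returns a list of dicts, best first, with "score" (0 to 1); they miss things now and then, are a little off and sometimes report something else, mostly with a low value. They report only what shows in the picture. A call takes as long as a camera call. They do not tell look-alikes from the thing itself.
- outline_of(label, picture): "region" (384x512 bool, what is visible of it) and "extent" ([left, top, right, bottom] in pixels, round what is visible of it).
The state is a dict: "t": time; "q": joint angles; "qd": joint speeds; "joint_efforts": joint torques, N m; "eef_pos": TCP position; "ee_rot": TCP orientation; "force": force on the tool from outside, world axes, zero at the start; "moment": the same for the moment, N m; "width": finger opening in m.
Only numpy, scipy, OpenCV 4.12 (cv2) and the standard library are available. Lean on these libraries where they do the work, as an engineer would, in place of code of your own. Each camera call takes 0.05 s, during which the arm holds its last target.

## Task

Get the drilling fixture ready for its next part. First put every offcut lying on the fixture and on the bench in front of it into the scrap box; then slide the top blank sideways off the stack on to the bed, without lifting it or disturbing the other three, and push it fully home against the end stop; then turn both captive wing nuts clockwise until both straps clamp the blank tight. Leave the spring, the damper and the tin of nuts where they are.

Things in the scene. Friction and masses are not known exactly. Their poses are not given: they have to be found in the camera images.
- fixture: Steel clamping fixture fixed to the bench, 150 mm wide (its x; a clamp pedestal on the +x side reaches x = +122) and 380 mm long (its y, -180 to +200). Origin at bench level, z up. Its flat bed, 35 mm above the bench, spans y -180 to +86. Blanks are fed over the bed towards -y, between two guides 6 mm high, until they meet the end stop.
- stack_foot (a point): Centre of the loading ledge at the fixture's +y end (y +86 to +200), 6 mm above the bench, on which the stack of four blanks stands. Axes as the fixture.
- seat (a point): Point on the bed, 35 mm above the bench, under the centre of a blank that is home; axes as the fixture. The end stop's face (8 mm high) is 45 mm to -y of it; a home blank's trailing long edge is 45 mm to +y, its centre 5 mm above. The guides' inner faces are at x = -62 and +62 mm; they run from the stop to y = +129 from here, and flare out to y = +156.
- blank_top_c (a point): The blank on top of the stack, to be used: aluminium blank 120 x 90 x 10 mm (120 along its x, 90 along its y), 0.29 kg; origin at its centre, z up through the thickness. At the start its underside is 36 mm above the bench, 1 mm above the bed, and its leading edge is about 4 mm from the bed's end. Too wide to grip flat; it is slid.
- scrap_box_in (a point): Open cardboard scrap box, fixed, 190 x 180 x 75 mm high outside (x, y, z), walls 5 mm; this point is the centre of its inner floor, 5 mm above the bench. It stands to the left or to the right of the fixture.
- strap_side: Steel clamp strap on the +x side of the seat, 76 x 24 x 10 mm, toe pointing over the blank's edge. Origin on its stud's axis at its underside, which is 16 mm above the bed when the nut is fully slack (a blank is 10 mm thick). Rides up and down on its stud with its nut. Its toe reaches 18 mm over a blank that is home.
- strap_end: The same clamp strap at the end stop, toe over the blank's leading edge by about 16 mm, likewise.
- nut_side (a joint): Captive wing nut on the side strap, quick thread: radians turned clockwise seen from above; 0 = fully slack, each radian lowers strap and nut by 1.59 mm. With a blank home the strap touches it at about 3.8 and is tight from 4.0 to its stop at 4.2. Turning takes about 0.1 N m; it stays where it is left.
- nut_end (a joint): Captive wing nut on the end strap, likewise: clockwise from above, touches at about 3.8, tight from 4.0 to 4.2.
- nut_side_grip (a point): Centre of the side nut's wing bar, on the stud's axis: bar 54 mm long (its x), 11 mm thick (its y), 26 mm high (13 up and down from here); below the bar a round collar 24 mm across, 6 mm high, sits on the strap, so that the strap's top is 19 mm below this point. Turns and sinks with the nut.
- nut_end_grip (a point): Centre of the end nut's wing bar, same sizes and axes.
- blank_2_c (a point): The second blank of the stack, to be left where it is: aluminium blank 120 x 90 x 10 mm (120 along its x, 90 along its y), 0.29 kg; origin at its centre, z up through the thickness. 
- blank_3_c (a point): The third blank of the stack, to be left where it is: aluminium blank 120 x 90 x 10 mm (120 along its x, 90 along its y), 0.29 kg; origin at its centre, z up through the thickness. 
- blank_4_c (a point): The lowest blank of the stack, to be left where it is: aluminium blank 120 x 90 x 10 mm (120 along its x, 90 along its y), 0.29 kg; origin at its centre, z up through the thickness. 
- off_tube_c (a point): Offcut of square steel tube, 66 long (its x) x 28 wide (its y) x 28 mm high (its z), 120 g; point at its centre. If present it starts on the fixture's bed.
- off_channel_c (a point): Offcut of steel channel, open side down, 62 long (its x) x 30 wide (its y) x 24 mm high (its z), 110 g; point at its centre. If present it starts on the fixture's bed.
- off_wood_c (a point): Offcut of pale wood packing, 68 long (its x) x 30 wide (its y) x 22 mm high (its z), 40 g; point at its centre. If present it starts on the fixture's bed.
- off_bar_c (a point): Offcut of solid aluminium bar, 60 long (its x) x 25 wide (its y) x 20 mm high (its z), 80 g; point at its centre. If present it starts on the bench before the fixture's -x side.
- off_block_c (a point): Offcut of dark wood packing block, 64 long (its x) x 26 wide (its y) x 26 mm high (its z), 50 g; point at its centre. If present it starts on the bench before the fixture's -x side.
- spring: White coil spring standing on the bench, 97 mm across, 140 mm high, on the other side of the fixture from the scrap box; origin centre of its foot. Bystander.
- damper: Steel damper lying on the bench beyond the fixture, 360 mm long (its y), 56 mm wide, 50 mm high; origin under it. Bystander.
- nut_tin: Open steel tin of nuts, 110 x 150 x 62 mm, beyond the fixture; origin centre of its underside. Bystander.
Things that resemble listed ones, but are neither listed nor needed, are in the scene too. Of the things that look like the part that bears off_block_c, take the one that is farthest to the robot's left at the start.

How it is judged:
On the way, in this order (a step that is already met when the one before it is completed fails the run):
1. every offcut that is present lies in the scrap box (x of off_tube_c in the frame of scrap_box_in between -0.088 and 0.088 m and y of off_tube_c in the frame of scrap_box_in between -0.083 and 0.083 m and z of each of off_tube_c, off_channel_c, off_wood_c, off_bar_c, off_block_c in the frame of scrap_box_in below 0.065 m and x of off_channel_c in the frame of scrap_box_in between -0.088 and 0.088 m and y of off_channel_c in the frame of scrap_box_in between -0.083 and 0.083 m and x of off_wood_c in the frame of scrap_box_in between -0.088 and 0.088 m and y of off_wood_c in the frame of scrap_box_in between -0.083 and 0.083 m and x of off_bar_c in the frame of scrap_box_in between -0.088 and 0.088 m and y of off_bar_c in the frame of scrap_box_in between -0.083 and 0.083 m and x of off_block_c in the frame of scrap_box_in between -0.088 and 0.088 m and y of off_block_c in the frame of scrap_box_in between -0.083 and 0.083 m), for 0.2 s.
2. the top blank lies flat on the bed, home against the end stop (y of blank_top_c in the frame of seat between -0.004 and 0.004 m and x of blank_top_c in the frame of seat between -0.004 and 0.004 m and z of blank_top_c in the frame of seat below 0.008 m and angle between the y axis of blank_top_c and the y axis of seat, either way round below 0.05 rad), for 0.2 s.
3. both straps press on the blank (all of step 2 and contact force between each of strap_side, strap_end and blank_top above 3 N), for 0.2 s.
At the end, for the whole second after the job is handed in: Every offcut is inside the scrap box; the top blank lies flat on the bed within 4 mm of its home position (against the end stop, between the guides) and 0.05 rad of square; each strap presses on it with more than 3 N; the other three blanks are within 12 mm of where they were (all of step 1 and all of step 3 and distance of each of blank_2_c, blank_3_c, blank_4_c from where it was at the start of the episode below 0.012 m and linear speed of blank_top below 0.01 m/s); the robot touches nothing.
It fails at once if the top blank is lifted or tipped instead of slid (height (world z) of blank_top_c above 0.07 m or angle between blank_top_c's own z axis and vertical above 0.4 rad).
It fails at once if another blank of the stack is dragged more than 15 mm (distance of any of blank_2_c, blank_3_c, blank_4_c from where it was at the start of the episode above 0.015 m).
It fails at once if a bystander is moved more than 30 mm (distance of any of spring, damper, nut_tin from where it was at the start of the episode above 0.03 m).
Of off_tube, off_channel, off_wood, off_bar, off_block only 3 to 5 are there at a start; the rules pass over those that are not, and their reading is None.
At some moment in a run one of off_tube, off_channel, off_wood, off_bar, off_block may be knocked a few centimetres aside while the robot is not near it.
Once in a run the grip may slacken for a moment while it holds something.
It also fails if it takes over 208 s, if anything falls off the work surface, if the arm or the gripper's body presses on something with over 40 N, if the wrist force passes 120 N, or if a joint passes its speed limit or range.

## Working session

There is one attempt and no reset: what is moved stays moved. The work goes in short steps, Python scripts to look and compute and a tool call to move; the robot and the scene stay as the last step left them, time stands still between calls to the robot, and variables do not carry over. Pictures are saved under pics/ and viewed, and the job is handed in when it is done.

Besides the shell and the picture viewer there is one more tool, called after ">>>" by a JSON object that holds its "method" and its "body", one argument or row to a line. apply_moves: Moves the arm, as the interface text tells. Its arguments: {"type":"object","properties":{"moves":{"type":"array","items":{"type":"array","items":{"type":"number"}}},"newtons":{"type":"number"}},"required":["moves"]}

```bash
ls; mkdir -p pics; python3 - <<'E'
from station import arm, eyes, job, outline_of
import cv2
print(arm.get_state())
for n in ("scene","top"):
    f=eyes.grab_frame(n)
    cv2.imwrite(f"pics/a_{n}.png",cv2.resize(f["color"][:,:,::-1],(800,600),interpolation=cv2.INTER_CUBIC))
    print(n,f["camera_matrix"],f["extrinsics"],f.keys())
E
```

```text
pics
{'t': 0.0, 'q': array([ 1.44512466e+00,  3.59378324e-01,  1.10447431e-02, -3.50162099e-04,
       -1.22411898e+00, -2.88095263e-01]), 'qd': array([-0.0022799 ,  0.00053025,  0.00019728,  0.00118901,  0.00029283,
       -0.00179615]), 'joint_efforts': array([-1.33876292e-03, -5.82723141e+01,  2.93048537e+01,  6.99690789e+00,
        6.72890237e-03, -1.82873127e-04]), 'eef_pos': array([0.2712203 , 0.61756178, 0.22562209]), 'ee_rot': array([ 3.13991115e+00, -1.55016336e-04, -4.13886045e-01]), 'force': array([ 0.19646111,  0.33539405, -0.35858897]), 'moment': array([-0.02316581, -0.00920685, -0.03884415]), 'width': 0.0877143942795052}
scene [[348.38602568   0.         257.85034678]
 [  0.         348.38602568 186.48207813]
 [  0.           0.           1.        ]] [[-0.77300449 -0.35270469  0.52731723  1.1152687 ]
 [ 0.63434234 -0.44098419  0.63493523  0.66386065]
 [ 0.00859393  0.82530743  0.56461828  0.66330714]
 [ 0.          0.          0.          1.        ]] dict_keys(['color', 'z_map', 'camera_matrix', 'extrinsics', 'shot'])
top [[372.96016565   0.         255.56172348]
 [  0.         372.96016565 187.52162122]
 [  0.           0.           1.        ]] [[-0.0069682   0.98248592 -0.18620651  0.39598795]
 [-0.99992072 -0.004893    0.01160187  0.00426407]
 [ 0.01048756  0.18627259  0.98244213  0.97964463]
 [ 0.          0.          0.          1.        ]] dict_keys(['color', 'z_map', 'camera_matrix', 'extrinsics', 'shot'])
```

View pics/a_scene.png

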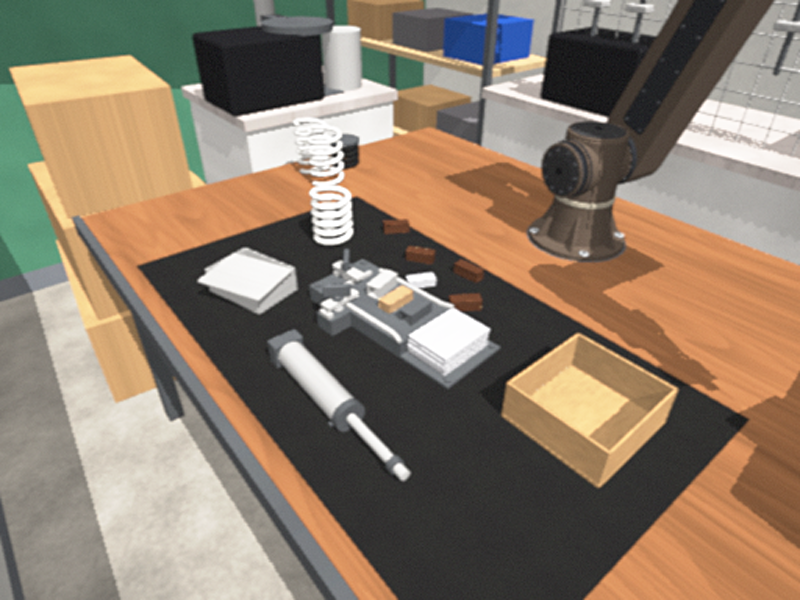

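View pics/a_top.png

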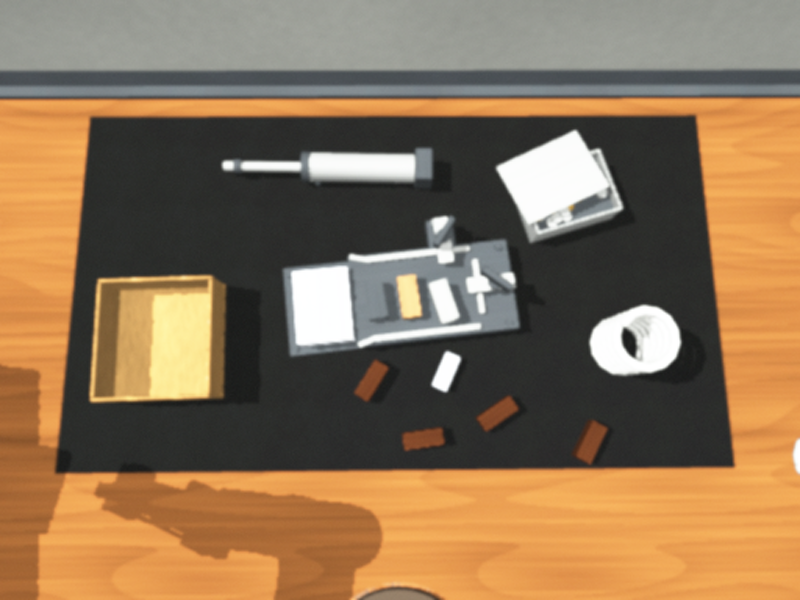

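Top view: box at (155,340), stack at (322,305), candidates on the bed at (383,303), (408,296) and (443,300), bar at (447,371), and four dark blocks, the leftmost at (372,381). Next I'll measure them.

```bash
cat > h.py <<'E'
from station import arm, eyes, job, outline_of
import cv2, numpy as np
def grab(n): return eyes.grab_frame(n)
def cloud(f):
    z=f["z_map"].astype(float); K=f["camera_matrix"]; T=f["extrinsics"]
    v,u=np.mgrid[0:z.shape[0],0:z.shape[1]]
    P=np.stack([(u-K[0,2])/K[0,0]*z,-(v-K[1,2])/K[1,1]*z,-z],-1)
    W=P@T[:3,:3].T+T[:3,3]; W[z<=0]=np.nan
    return W
def rect(pts):
    (c,s,a)=cv2.minAreaRect((pts[:,:2]*1000).astype(np.float32)); 
    if s[0]<s[1]: s=(s[1],s[0]); a+=90
    a=(a+90)%180-90
    return np.round(c,1),np.round(s,1),round(a,1)
def save(f,name,crop=None,s=None):
    im=f["color"][:,:,::-1]
    if crop: im=im[crop[1]:crop[3],crop[0]:crop[2]]
    k=min(800/im.shape[1],600/im.shape[0])
    cv2.imwrite(f"pics/{name}.png",cv2.resize(im,None,fx=k,fy=k,interpolation=cv2.INTER_CUBIC))
E
python3 - <<'E'
from h import *
f=grab("top"); W=cloud(f); save(f,"b_top",(160,130,360,300))
for l in ["off_tube","off_channel","off_wood","off_bar","off_block","fixture","scrap_box","strap_side","strap_end","nut_side","nut_end","blank_top","spring","nut_tin","damper"]:
    try: R=outline_of(l,f)
    except Exception as e: print(l,e); continue
    for r in R[:5]:
        m=r["region"]; p=W[m]; p=p[~np.isnan(p[:,0])]
        zt=np.percentile(p[:,2],90) if len(p) else 0
        q=p[abs(p[:,2]-zt)<0.006]
        print(l,round(r["score"],2),np.round(r["extent"]),len(p),"zt",round(zt*1e3),rect(q) if len(q)>5 else "")
E
```

```text
off_tube 0.63 [272. 178. 291. 206.] 338 zt 65 (array([558.5, -76.4]), array([66.2, 27.7]), 17.8)
off_channel 0.76 [233. 176. 249. 209.] 337 zt 61 (array([561.9,  32.7]), array([62.4, 29.5]), 9.1)
off_wood 0.89 [256. 176. 271. 204.] 339 zt 60 (array([567.2, -21.2]), array([68.9, 29.9]), 7.9)
off_bar 0.77 [275. 227. 297. 251.] 226 zt 22 (array([448.9, -82.2]), array([58.4, 24.7]), -23.7)
off_bar 0.44 [299. 170. 331. 192.] 353 zt 93 (array([ 588.3, -159.4]), array([52.3, 11.6]), 55.1)
off_bar 0.26 [181. 141. 330. 230.] 6021 zt 58 (array([618. , -57.9]), array([242.6, 145.8]), -73.7)
off_block 0.78 [226. 229. 247. 260.] 293 zt 28 (array([434.3,  40.5]), array([64. , 25.9]), -32.1)
off_block 0.72 [306. 256. 330. 277.] 307 zt 29 (array([ 380.3, -162.6]), array([63.5, 26. ]), -57.2)
off_block 0.6 [255. 272. 284. 288.] 286 zt 28 (array([341.5, -41.9]), array([63.6, 25.9]), -81.9)
off_block 0.58 [369. 266. 389. 296.] 323 zt 28 (array([ 333.9, -310.5]), array([62.4, 27.3]), -30.0)
fixture 0.8 [181. 139. 331. 226.] 6075 zt 58 (array([572.3, -65.1]), array([210.8, 172.1]), -43.5)
scrap_box it kn
[... 680 characters left out ...]
]), 55.4)
blank_top 0.75 [188. 171. 223. 223.] 1672 zt 48 (array([555. , 119.8]), array([120.2,  90. ]), 5.4)
spring 0.65 [377. 195. 434. 243.] 1856 zt 133 (array([ 493.1, -377.4]), array([92.7, 75.4]), 22.6)
nut_tin 0.89 [316.  84. 399. 155.] 3503 zt 65 (array([ 751.4, -271.3]), array([155.4, 150.2]), -65.8)
nut_tin 0.24 [144.  92. 272. 125.] 1981 zt 49 (array([797.5,  48.7]), array([223.5,  55.3]), 89.5)
damper 0.81 [145.  95. 274. 121.] 1831 zt 49 (array([797.5,  48.8]), array([223.3,  55.3]), 89.5)
damper 0.68 [278. 139. 290. 169.] 311 zt 93 (array([664.6, -76.9]), array([51.4, 10.8]), -31.6)
damper 0.39 [299. 173. 331. 188.] 380 zt 92 (array([ 588.3, -159.4]), array([52.3, 11.6]), 55.1)
```

View pics/b_top.png

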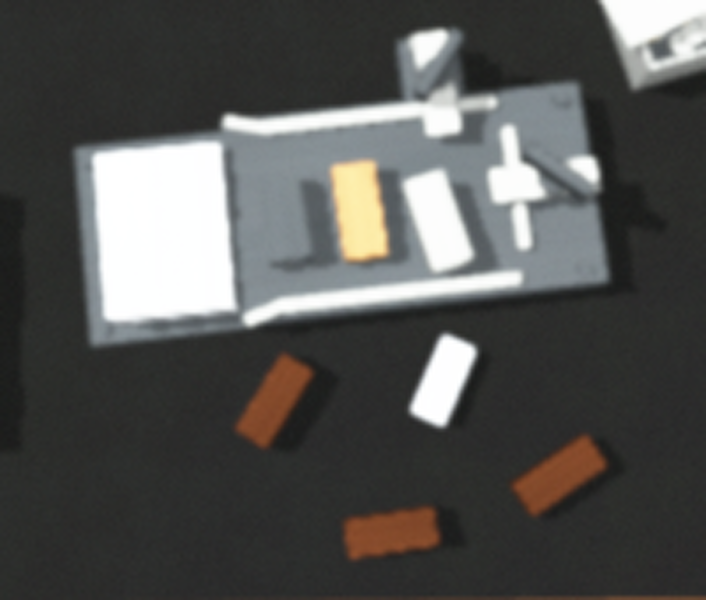

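```bash
python3 - <<'E'
from h import *
f=grab("top"); W=cloud(f)
x,y,z=W[...,0],W[...,1],W[...,2]
m=(z>0.068)&(z<0.09)&(y>0.2)&(y<0.55)&(x<0.75)&(x>0.3)
print("box rim",m.sum(),rect(W[m]), np.nanmedian(z[m]))
m=(z>-.01)&(z<0.012)&(y>0.25)&(y<0.5)&(x<0.6)&(x>0.4); print("floor",np.nanmedian(z[m]))
# raster of heights in world
m=(x>0.45)&(x<0.75)&(y>-0.25)&(y<0.2)
H=np.zeros((300*2,450*2),np.float32)
from scipy.interpolate import griddata
yy=np.arange(0.2,-0.25,-0.001);xx=np.arange(0.75,0.45,-0.001)
Y,X=np.meshgrid(yy,xx)
Z=griddata(np.c_[x[m],y[m]],z[m],(X,Y),method='nearest')
im=np.clip(Z/0.1*255,0,255).astype(np.uint8)
cv2.imwrite("pics/h.png",cv2.resize(cv2.applyColorMap(im,cv2.COLORMAP_JET),None,fx=1.7,fy=1.7,interpolation=cv2.INTER_NEAREST))
# pixel-wise height print along guides
m=(z>0.038)&(z<0.0445)&(x>0.45)&(x<0.7)&(y>-0.2)&(y<0.09)
for lo,hi in((.45,.56),(.59,.68)):
    k=m&(x>lo)&(x<hi)
    p=W[k]
    for a in np.arange(-.2,.1,.02):
        s=p[(p[:,1]>a)&(p[:,1]<a+.02)]
        if len(s): print(lo,round(a,2),len(s),np.round(np.percentile(s[:,0],[5,50,95])*1e3,1))
E
```

```text
box rim 785 (array([501. , 378.4]), array([190.4, 181.7]), 1.5) 0.07437785319065515
floor 0.004423614950681831
0.45 -0.2 21 [522.6 527.6 548.6]
0.45 -0.18 6 [524.3 532.1 546.2]
0.45 -0.16 21 [520.5 545.8 559.3]
0.45 -0.14 39 [515.2 522.6 558.9]
0.45 -0.12 31 [512.9 518.  550.4]
0.45 -0.1 36 [509.7 515.4 530.9]
0.45 -0.08 36 [508.  514.4 545.9]
0.45 -0.06 33 [505.2 510.8 537.5]
0.45 -0.04 36 [502.6 508.2 533.5]
0.45 -0.02 28 [501.5 505.8 525.6]
0.45 -0.0 34 [500.8 505.6 543.1]
0.45 0.02 33 [497.2 501.1 521.1]
0.45 0.04 38 [490.3 497.2 534.4]
0.45 0.06 20 [498.4 532.7 557.7]
0.45 0.08 12 [499.8 522.6 538.7]
0.59 -0.2 9 [615.4 644.  658.4]
0.59 -0.18 28 [615.5 651.4 658.5]
0.59 -0.16 10 [619.9 641.1 659. ]
0.59 -0.14 39 [603.2 622.7 655.1]
0.59 -0.12 27 [603.4 648.4 653.4]
0.59 -0.1 19 [598.2 645.9 653.3]
0.59 -0.08 17 [603.4 641.2 646.5]
0.59 -0.06 30 [609.8 641.  646.9]
0.59 -0.04 29 [621.8 640.7 644.2]
0.59 -0.02 29 [608.  637.9 641.3]
0.59 -0.0 28 [602.2 634.7 639.1]
0.59 0.02 30 [619.3 633.4 637.4]
0.59 0.04 33 [608.  630.9 636.3]
0.59 0.06 30 [595.1 632.9 638.7]
0.59 0.08 8 [594.4 606.5 613.5]
```

View pics/h.png

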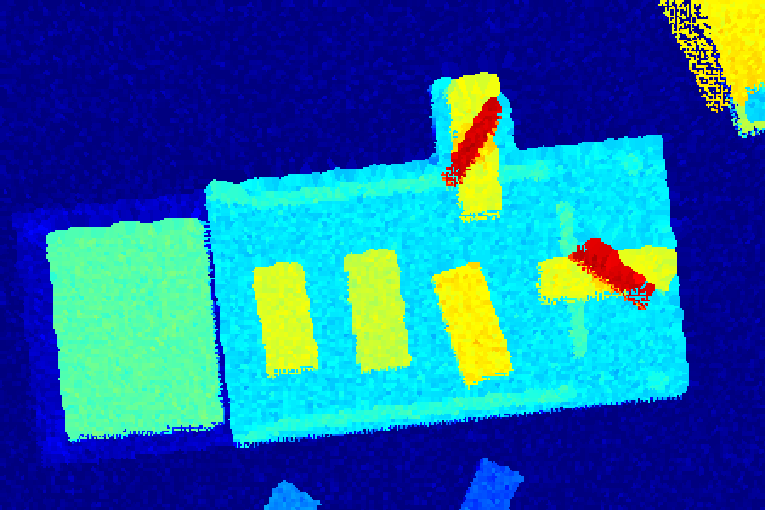

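```bash
cat > p.py <<'E'
import sys
from h import *
s=arm.get_state(); p=s["eef_pos"]; R=cv2.Rodrigues
yaw=s["ee_rot"][2]
def d(x,y,yw):
    v=np.array([x-p[0],y-p[1]]); c,sn=np.cos(yaw),np.sin(yaw)
    t=np.arctan(np.tan(yaw-yw)) if not raw else yaw-yw
    return v@[c,sn], v@[sn,-c], t
raw=len(sys.argv)>5
x,y,z,yw=[float(a) for a in sys.argv[1:5]]
a,b,t=d(x,y,np.radians(yw))
print("t",round(s["t"],1),"shift first: dx %.4f dy %.4f dz(down) %.4f turn %.3f"%(a,b,p[2]-z,t), "q6 after ~ %.2f"%(np.arctan2(y,x)*-1+np.pi/2+(yaw-t)), "q",np.round(s["q"],2),"pos",np.round(p,4),"yaw %.3f"%yaw,"F",np.round(s["force"],1),"w",round(s["width"],4),"rot",np.round(s["ee_rot"],3))
E
python3 p.py 0.558 -0.079 0.16 17.8
```

```text
t 0.9 shift first: dx 0.5426 dy 0.5229 dz(down) 0.0665 turn -0.724 q6 after ~ 2.02 q [ 1.45  0.36  0.01 -0.   -1.22 -0.29] pos [0.2714 0.618  0.2265] yaw -0.414 F [-0.4 -0.5 -0.5] w 0.0876 rot [ 3.142  0.    -0.414]
```

>>> {"method": "apply_moves", "body": {
  "moves": [
    [-0.09,0.0226,0.0218,0,0],
    [-0.09,0.0226,0.0218,0,0],
    [-0.09,0.0226,0.0218,0,0],
    [-0.09,0.0226,0.0218,0,0],
    [-0.09,0.0226,0.0218,0,0],
    [-0.09,0.0226,0.0218,0,0],
    [-0.09,0.0226,0.0218,0,0],
    [-0.09,0.0226,0.0218,0,0],
    [-0.09,0.0226,0.0218,0,0],
    [-0.09,0.0226,0.0218,0,0],
    [-0.09,0.0226,0.0218,0,0],
    [-0.09,0.0226,0.0218,0,0]
  ],
  "newtons": 30
}}

```text
t: 1.9
eef_pos: [0.4149, 0.268, 0.2269]
ee_rot: [-3.141, -0.0, -0.413]
force: [0.7, 1.1, -0.7]
width: 0.0401
```

>>> {"method": "apply_moves", "body": {
  "moves": [
    [-0.09,0.0226,0.0218,0,0],
    [-0.09,0.0226,0.0218,0,0],
    [-0.09,0.0226,0.0218,0,0],
    [-0.09,0.0226,0.0218,0,0],
    [-0.09,0.0226,0.0218,0,0],
    [-0.09,0.0226,0.0218,0,0],
    [-0.09,0.0226,0.0218,0,0],
    [-0.09,0.0226,0.0218,0,0],
    [-0.09,0.0226,0.0218,0,0],
    [-0.09,0.0226,0.0218,0,0],
    [-0.09,0.0226,0.0218,0,0],
    [-0.09,0.0226,0.0218,0,0]
  ]
}}

```text
t: 2.9
eef_pos: [0.5581, -0.0807, 0.2268]
ee_rot: [-3.141, -0.0, -0.414]
force: [0.5, 1.2, 0.1]
width: 0.0398
```

>>> {"method": "apply_moves", "body": {
  "moves": [
    [-0.09,0,0,0.02,-0.104],
    [-0.09,0,0,0.02,-0.104],
    [-0.09,0,0,0.02,-0.104],
    [-0.09,0,0,0,-0.104],
    [-0.09,0,0,0,-0.104],
    [-0.09,0,0,0,-0.104],
    [-0.09,0,0,0,-0.1],
    [-0.09,0,0,0,0],
    [-0.09,0,0,0,0]
  ]
}}

```text
t: 3.65
eef_pos: [0.5577, -0.0792, 0.1666]
ee_rot: [3.142, -0.0, 0.307]
force: [0.0, -0.4, -0.4]
width: 0.0398
```

```bash
python3 p.py 0.558 -0.079 0.042 17.8; python3 - <<'E'
from h import *
f=grab("scene"); save(f,"c1",(180,120,340,260))
E
```

```text
t 3.6 shift first: dx 0.0003 dy -0.0001 dz(down) 0.1246 turn -0.004 q6 after ~ 2.02 q [ 0.21  0.22 -0.32  0.   -1.02  1.67] pos [ 0.5577 -0.0792  0.1666] yaw 0.307 F [ 0.  -0.4 -0.4] w 0.0398 rot [ 3.142 -0.     0.307]
```

View pics/c1.png

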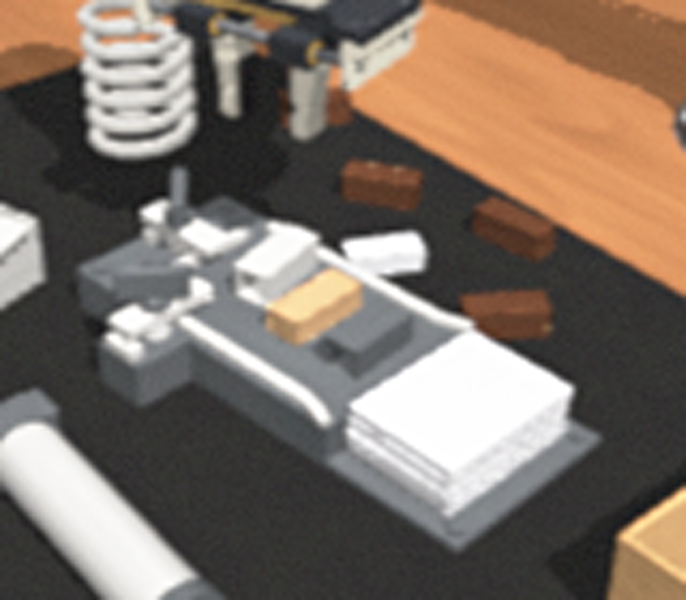

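Fingers hang above the tube. I'll descend onto it and close.

>>> {"method": "apply_moves", "body": {
  "moves": [
    [-0.09,0,0,0.025,0],
    [-0.09,0,0,0.025,0],
    [-0.09,0,0,0.025,0],
    [-0.09,0,0,0.02,0],
    [-0.09,0,0,0.015,0],
    [-0.09,0,0,0.014,0],
    [-0.09,0,0,0,0]
  ]
}}

```text
t: 4.28
eef_pos: [0.5558, -0.0793, 0.0399]
ee_rot: [-3.141, 0.004, 0.307]
force: [-0.7, -0.1, -0.9]
width: 0.0396
```

>>> {"method": "apply_moves", "body": {
  "moves": [
    [-1,0,0,0,0],
    [-1,0,0,0,0],
    [-1,0,0,0,0],
    [-1,0,0,0,0],
    [-1,0,0,0,0],
    [-1,0,0,0,0]
  ]
}}

```text
t: 4.78
eef_pos: [0.5583, -0.079, 0.0436]
ee_rot: [3.141, -0.002, 0.31]
force: [-1.8, 0.9, 6.1]
width: 0.0275
```

>>> {"method": "apply_moves", "body": {
  "moves": [
    [-1,0,0,-0.015,0],
    [-1,0,0,-0.025,0],
    [-1,0,0,-0.025,0],
    [-1,0,0,-0.025,0],
    [-1,0,0,-0.02,0]
  ]
}}

```text
t: 5.2
eef_pos: [0.5579, -0.0792, 0.1545]
ee_rot: [3.141, -0.001, 0.31]
force: [0.6, -0.1, -1.6]
width: 0.0282
```

```bash
python3 p.py 0.54 0.335 0.15 1.5
```

```text
t 5.2 shift first: dx 0.1094 dy -0.3999 dz(down) 0.0045 turn 0.284 q6 after ~ 1.04 q [ 0.21  0.23 -0.34  0.   -1.    1.67] pos [ 0.5579 -0.0792  0.1545] yaw 0.310 F [ 0.6 -0.1 -1.6] w 0.0282 rot [ 3.141e+00 -1.000e-03  3.100e-01]
```

>>> {"method": "apply_moves", "body": {
  "moves": [
    [-1,0.0069,-0.0244,0,0],
    [-1,0.0069,-0.0244,0,0],
    [-1,0.0069,-0.0244,0,0],
    [-1,0.0069,-0.0244,0,0],
    [-1,0.0069,-0.0244,0,0],
    [-1,0.0069,-0.0244,0,0],
    [-1,0.0069,-0.0244,0,0],
    [-1,0.0069,-0.0244,0,0],
    [-1,0.0069,-0.0244,0,0],
    [-1,0.0069,-0.0244,0,0],
    [-1,0.0069,-0.0244,0,0],
    [-1,0.0069,-0.0244,0,0]
  ]
}}

```text
t: 6.2
eef_pos: [0.5467, 0.2261, 0.1526]
ee_rot: [-3.141, 0.0, 0.31]
force: [-0.2, 0.3, -1.0]
width: 0.0283
```

>>> {"method": "apply_moves", "body": {
  "moves": [
    [-1,0.0069,-0.0244,0,0],
    [-1,0.0069,-0.0244,0,0],
    [-1,0.0069,-0.0244,0,0],
    [-1,0.0069,-0.0244,0,0],
    [-1,0.0032,-0.018,0,0],
    [-1,0,0,0,0.1],
    [-1,0,0,0,0.1],
    [-1,0,0,0,0.084],
    [-1,0,0,0,0]
  ]
}}

```text
t: 6.95
eef_pos: [0.5408, 0.3444, 0.1523]
ee_rot: [3.141, 0.001, 0.022]
force: [-0.7, -0.8, -0.6]
width: 0.0277
```

```bash
python3 p.py 0.54 0.345 0.03 1.5
```

```text
t 7.0 shift first: dx -0.0008 dy -0.0006 dz(down) 0.1223 turn -0.004 q6 after ~ 1.03 q [ 0.87  0.36 -0.17 -0.   -1.05  0.72] pos [0.5408 0.3444 0.1523] yaw 0.022 F [-0.7 -0.8 -0.6] w 0.0277 rot [3.141e+00 1.000e-03 2.200e-02]
```

>>> {"method": "apply_moves", "body": {
  "moves": [
    [-1,0,0,0.03,0],
    [-1,0,0,0.03,0],
    [-1,0,0,0.03,0],
    [-1,0,0,0.02,0],
    [-1,0,0,0.012,0],
    [-1,0,0,0,0],
    [-0.18,0,0,0,0],
    [-0.18,0,0,0,0],
    [-0.18,0,0,0,0],
    [-0.18,0,0,-0.03,0],
    [-0.18,0,0,-0.04,0],
    [-0.18,0,0,-0.04,0]
  ]
}}

```text
t: 7.95
eef_pos: [0.541, 0.3442, 0.1426]
ee_rot: [3.141, 0.0, 0.027]
force: [0.5, 1.3, 1.0]
width: 0.0355
```

```bash
cat > o.py <<'E'
from h import *
import sys
f=grab("top"); W=cloud(f); save(f,sys.argv[1],(40,110,360,320))
for l in sys.argv[2:]:
    for r in outline_of(l,f)[:4]:
        m=r["region"]; p=W[m]; p=p[~np.isnan(p[:,0])]
        zt=np.percentile(p[:,2],90) if len(p) else 0
        q=p[abs(p[:,2]-zt)<0.006]
        print(l,round(r["score"],2),np.round(r["extent"]),len(p),"zt",round(zt*1e3),rect(q) if len(q)>5 else "")
E
python3 o.py d1 off_tube off_wood off_channel; python3 p.py 0.567 -0.0212 0.16 7.9
```

```text
off_tube 0.53 [111. 202. 125. 217.] 181 zt 36 (array([523.9, 342.5]), array([29.1, 28.2]), -86.1)
off_tube 0.48 [186. 172. 222. 224.] 1600 zt 48 (array([554.9, 119.6]), array([119.9,  89.8]), 5.5)
off_wood 0.78 [257. 173. 269. 201.] 318 zt 59 (array([566.8, -20.8]), array([68., 29.]), 8.0)
t 8.2 shift first: dx 0.0151 dy 0.3673 dz(down) -0.0159 turn -0.111 q6 after ~ 1.75 q [ 0.87  0.36 -0.18  0.   -1.02  0.73] pos [0.5421 0.3455 0.1441] yaw 0.027 F [ 0.1 -0.6 -0.7] w 0.0358 rot [-3.137 -0.004  0.027]
```

View pics/d1.png

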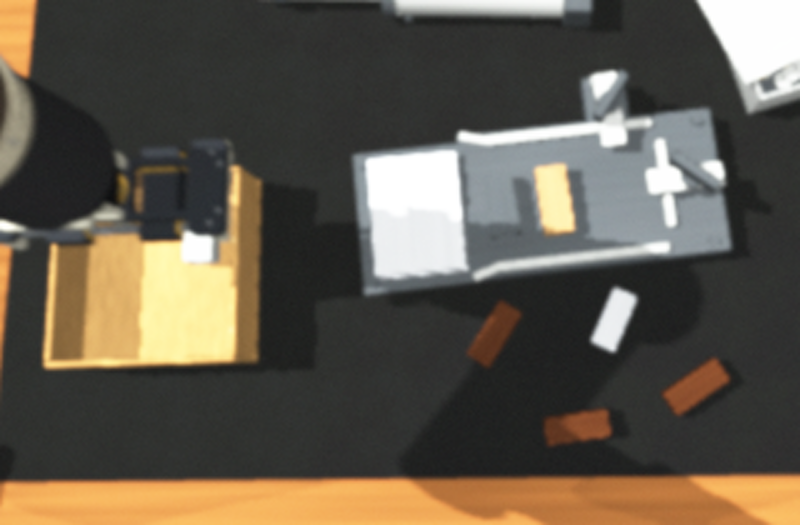

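Tube is in the box at (200,247). Next is the wood at (555,198).

>>> {"method": "apply_moves", "body": {
  "moves": [
    [-0.05,0.001,0.03,0,0],
    [-0.05,0.001,0.0307,0,0],
    [-0.05,0.001,0.0307,0,0],
    [-0.05,0.001,0.0307,0,0],
    [-0.05,0.002,0.0307,0,0],
    [-0.05,0.002,0.0307,0,0],
    [-0.05,0.002,0.0307,0,0],
    [-0.05,0.001,0.0307,0,0],
    [-0.05,0.001,0.0307,0,0],
    [-0.05,0.001,0.0307,0,0],
    [-0.05,0.001,0.0307,0,0],
    [-0.05,0.001,0.0307,0,0]
  ]
}}

```text
t: 9.15
eef_pos: [0.5652, -0.0243, 0.1403]
ee_rot: [3.142, 0.001, 0.027]
force: [0.3, -0.0, 0.5]
width: 0.0416
```

>>> {"method": "apply_moves", "body": {
  "moves": [
    [-0.05,0,0.003,0,-0.111],
    [-0.05,0,0,0,0],
    [-0.05,0,0,0,0]
  ]
}}

```text
t: 9.4
eef_pos: [0.5656, -0.026, 0.1403]
ee_rot: [-3.142, 0.0, 0.133]
force: [-0.7, 0.1, 0.1]
width: 0.0418
```

```bash
 python3 p.py 0.567 -0.024 0.041 7.9
```

```text
t 9.4 shift first: dx 0.0017 dy -0.0018 dz(down) 0.0993 turn -0.004 q6 after ~ 1.75 q [ 0.3   0.25 -0.35 -0.   -0.97  1.4 ] pos [ 0.5656 -0.026   0.1403] yaw 0.133 F [-0.7  0.1  0.1] w 0.0418 rot [-3.142  0.     0.133]
```

>>> {"method": "apply_moves", "body": {
  "moves": [
    [-0.05,0.0015,-0.0018,0.025,0],
    [-0.05,0,0,0.025,0],
    [-0.05,0,0,0.02,0],
    [-0.05,0,0,0.015,0],
    [-0.05,0,0,0.013,0],
    [-0.05,0,0,0,0]
  ]
}}

```text
t: 9.9
eef_pos: [0.5652, -0.0229, 0.0398]
ee_rot: [3.141, 0.005, 0.135]
force: [-0.4, -0.6, -0.1]
width: 0.0415
```

>>> {"method": "apply_moves", "body": {
  "moves": [
    [-1,0,0,0,0],
    [-1,0,0,0,0],
    [-1,0,0,0,0],
    [-1,0,0,0,0],
    [-1,0,0,0,0],
    [-1,0,0,0,0]
  ]
}}

```text
t: 10.4
eef_pos: [0.5677, -0.0234, 0.0435]
ee_rot: [-3.141, -0.002, 0.137]
force: [-1.4, 2.9, 5.5]
width: 0.03
```

>>> {"method": "apply_moves", "body": {
  "moves": [
    [-1,0,0,-0.015,0],
    [-1,0,0,-0.025,0],
    [-1,0,0,-0.025,0],
    [-1,0,0,-0.025,0],
    [-1,0,0,-0.02,0]
  ]
}}

```text
t: 10.82
eef_pos: [0.5674, -0.0239, 0.1547]
ee_rot: [3.142, -0.001, 0.137]
force: [0.2, -0.8, -0.7]
width: 0.0296
```

```bash
python3 p.py 0.54 0.412 0.15 1.5
```

```text
t 10.8 shift first: dx 0.0324 dy -0.4356 dz(down) 0.0047 turn 0.111 q6 after ~ 0.95 q [ 0.3   0.24 -0.33  0.   -1.    1.41] pos [ 0.5674 -0.0239  0.1547] yaw 0.137 F [ 0.2 -0.8 -0.7] w 0.0296 rot [ 3.142e+00 -1.000e-03  1.370e-01]
```

>>> {"method": "apply_moves", "body": {
  "moves": [
    [-1,0.0022,-0.0292,0,0],
    [-1,0.0022,-0.0292,0,0],
    [-1,0.0022,-0.0292,0,0],
    [-1,0.0022,-0.0292,0,0],
    [-1,0.0022,-0.0292,0,0],
    [-1,0.0022,-0.0292,0,0],
    [-1,0.0022,-0.0292,0,0],
    [-1,0.0022,-0.0292,0,0],
    [-1,0.0022,-0.0292,0,0],
    [-1,0.0022,-0.0292,0,0],
    [-1,0.0022,-0.0292,0,0],
    [-1,0.0022,-0.0292,0,0]
  ]
}}

```text
t: 11.82
eef_pos: [0.545, 0.3282, 0.1527]
ee_rot: [3.142, 0.0, 0.137]
force: [0.6, 0.4, -0.7]
width: 0.0297
```

>>> {"method": "apply_moves", "body": {
  "moves": [
    [-1,0.0022,-0.0292,0,0],
    [-1,0.0022,-0.0292,0,0],
    [-1,0.0016,-0.0292,0,0],
    [-1,0,0,0,0.111],
    [-1,0,0,0,0]
  ]
}}

```text
t: 12.23
eef_pos: [0.5387, 0.4158, 0.1519]
ee_rot: [3.141, 0.001, 0.023]
force: [-0.2, 0.5, -0.9]
width: 0.0298
```

```bash
python3 p.py 0.54 0.415 0.032 1.5
```

```text
t 12.2 shift first: dx 0.0012 dy 0.0009 dz(down) 0.1199 turn -0.003 q6 after ~ 0.94 q [ 0.94  0.42 -0.07 -0.   -1.08  0.65] pos [0.5387 0.4158 0.1519] yaw 0.023 F [-0.2  0.5 -0.9] w 0.0298 rot [3.141e+00 1.000e-03 2.300e-02]
```

Release opening of 38 mm is value -0.14.

>>> {"method": "apply_moves", "body": {
  "moves": [
    [-1,0,0,0.03,0],
    [-1,0,0,0.03,0],
    [-1,0,0,0.03,0],
    [-1,0,0,0.02,0],
    [-1,0,0,0.009,0],
    [-1,0,0,0,0],
    [-0.14,0,0,0,0],
    [-0.14,0,0,0,0],
    [-0.14,0,0,0,0],
    [-0.14,0,0,-0.03,0],
    [-0.14,0,0,-0.04,0],
    [-0.14,0,0,-0.04,0]
  ]
}}

```text
t: 13.23
eef_pos: [0.5391, 0.4142, 0.1454]
ee_rot: [3.141, 0.0, 0.027]
force: [1.8, 2.1, 1.1]
width: 0.0377
```

```bash
python3 o.py d2 off_tube off_wood off_channel off_bar off_block; python3 p.py 0.562 0.0327 0.16 9.1
```

```text
off_tube 0.77 [112. 191. 127. 214.] 390 zt 35 (array([541.6, 343.3]), array([64.6, 29. ]), 2.0)
off_wood 0.81 [ 88. 189. 101. 215.] 218 zt 29 (array([536.9, 413.6]), array([63. , 31.6]), 2.6)
off_channel 0.85 [235. 179. 251. 210.] 285 zt 61 (array([562. ,  32.8]), array([62.4, 29.3]), 9.2)
off_bar 0.68 [280. 228. 295. 251.] 239 zt 22 (array([448.4, -82.1]), array([59.7, 24.9]), -24.3)
off_block 0.88 [306. 252. 331. 274.] 313 zt 28 (array([ 380.2, -162.6]), array([63.5, 26.1]), -57.1)
off_block 0.84 [259. 274. 286. 287.] 254 zt 28 (array([341.7, -42.9]), array([61. , 25.8]), -81.0)
off_block 0.65 [368. 268. 389. 296.] 395 zt 28 (array([ 334.5, -310.3]), array([63.7, 27.1]), -29.4)
off_block 0.63 [227. 229. 246. 257.] 263 zt 29 (array([434.1,  39.9]), array([63.2, 25.8]), -33.8)
t 13.5 shift first: dx 0.0130 dy 0.3822 dz(down) -0.0162 turn -0.133 q6 after ~ 1.67 q [ 0.94  0.42 -0.08 -0.   -1.06  0.66] pos [0.539  0.4144 0.1438] yaw 0.026 F [-0.5 -0.8  0.6] w 0.0377 rot [-3.141  0.     0.026]
```

View pics/d2.png

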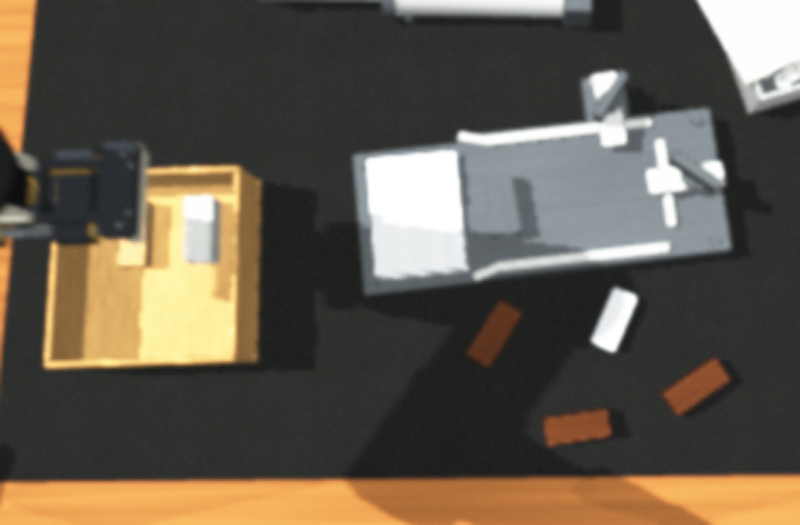

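Both tube (200,228) and wood (135,237) are in the box. Next is the channel.

>>> {"method": "apply_moves", "body": {
  "moves": [
    [0.04,0.001,0.03,0,0],
    [0.04,0.001,0.0324,0,0],
    [0.04,0.001,0.0324,0,0],
    [0.04,0.001,0.0324,0,0],
    [0.04,0.001,0.0324,0,0],
    [0.04,0.001,0.0324,0,0],
    [0.04,0.001,0.0324,0,0],
    [0.04,0.001,0.0324,0,0],
    [0.04,0.001,0.0324,0,0],
    [0.04,0.001,0.0324,0,0],
    [0.04,0.002,0.0324,0,0],
    [0.04,0.002,0.0324,0,0]
  ]
}}

```text
t: 14.53
eef_pos: [0.5626, 0.0269, 0.1426]
ee_rot: [3.141, 0.002, 0.027]
force: [0.6, 0.4, 0.9]
width: 0.0461
```

>>> {"method": "apply_moves", "body": {
  "moves": [
    [0.04,0,0,0,-0.07],
    [0.04,0,0,0,-0.063],
    [0.04,0,0,0,0],
    [0.04,0,0,0,0]
  ]
}}

```text
t: 14.87
eef_pos: [0.5629, 0.0284, 0.1427]
ee_rot: [3.141, 0.002, 0.157]
force: [-0.0, -0.6, -0.4]
width: 0.0452
```

```bash
 python3 p.py 0.562 0.027 0.043 9.1
```

```text
t 14.9 shift first: dx -0.0011 dy 0.0012 dz(down) 0.0997 turn -0.002 q6 after ~ 1.68 q [ 0.4   0.25 -0.35 -0.   -0.97  1.33] pos [0.5629 0.0284 0.1427] yaw 0.157 F [-0.  -0.6 -0.4] w 0.0452 rot [3.141e+00 2.000e-03 1.570e-01]
```

>>> {"method": "apply_moves", "body": {
  "moves": [
    [0.04,-0.001,0.001,0.025,0],
    [0.04,0,0,0.025,0],
    [0.04,0,0,0.02,0],
    [0.04,0,0,0.015,0],
    [0.04,0,0,0.013,0],
    [0.04,0,0,0,0]
  ]
}}

```text
t: 15.37
eef_pos: [0.5604, 0.0274, 0.0425]
ee_rot: [3.141, 0.005, 0.158]
force: [-0.0, 0.8, -0.2]
width: 0.0456
```

>>> {"method": "apply_moves", "body": {
  "moves": [
    [-1,0,0,0,0],
    [-1,0,0,0,0],
    [-1,0,0,0,0],
    [-1,0,0,0,0],
    [-1,0,0,0,0],
    [-1,0,0,0,0]
  ]
}}

```text
t: 15.87
eef_pos: [0.5632, 0.0279, 0.0465]
ee_rot: [-3.141, -0.002, 0.159]
force: [-0.9, 2.6, 3.6]
width: 0.0295
```

>>> {"method": "apply_moves", "body": {
  "moves": [
    [-1,0,0,-0.015,0],
    [-1,0,0,-0.025,0],
    [-1,0,0,-0.025,0],
    [-1,0,0,-0.025,0],
    [-1,0,0,-0.02,0]
  ]
}}

```text
t: 16.28
eef_pos: [0.5628, 0.0274, 0.1576]
ee_rot: [-3.142, -0.001, 0.159]
force: [0.2, 0.2, -1.4]
width: 0.0295
```

```bash
python3 p.py 0.46 0.35 0.15 1.5
```

```text
t 16.3 shift first: dx -0.0504 dy -0.3348 dz(down) 0.0076 turn 0.133 q6 after ~ 0.95 q [ 0.4   0.23 -0.33  0.   -1.    1.33] pos [0.5628 0.0274 0.1576] yaw 0.159 F [ 0.2  0.2 -1.4] w 0.0295 rot [-3.142e+00 -1.000e-03  1.590e-01]
```

>>> {"method": "apply_moves", "body": {
  "moves": [
    [-1,-0.0042,-0.0279,0,0],
    [-1,-0.0042,-0.0279,0,0],
    [-1,-0.0042,-0.0279,0,0],
    [-1,-0.0042,-0.0279,0,0],
    [-1,-0.0042,-0.0279,0,0],
    [-1,-0.0042,-0.0279,0,0],
    [-1,-0.0042,-0.0279,0,0],
    [-1,-0.0042,-0.0279,0,0],
    [-1,-0.0042,-0.0279,0,0],
    [-1,-0.0042,-0.0279,0,0],
    [-1,-0.0042,-0.0279,0,0],
    [-1,-0.0042,-0.0279,0,0]
  ]
}}

```text
t: 17.28
eef_pos: [0.459, 0.3511, 0.1556]
ee_rot: [3.141, 0.0, 0.159]
force: [1.4, -0.0, -1.5]
width: 0.0298
```

>>> {"method": "apply_moves", "body": {
  "moves": [
    [-1,0,0,0,0.07],
    [-1,0,0,0,0.063],
    [-1,0,0,0.03,0],
    [-1,0,0,0.03,0],
    [-1,0,0,0.03,0],
    [-1,0,0,0.02,0],
    [-1,0,0,0.012,0],
    [-1,0,0,0,0]
  ]
}}

```text
t: 17.95
eef_pos: [0.4583, 0.3481, 0.0305]
ee_rot: [3.137, 0.004, 0.025]
force: [0.2, -0.2, -1.2]
width: 0.0295
```

>>> {"method": "apply_moves", "body": {
  "moves": [
    [-0.16,0,0,0,0],
    [-0.16,0,0,0,0],
    [-0.16,0,0,0,0],
    [-0.16,0,0,-0.03,0],
    [-0.16,0,0,-0.04,0],
    [-0.16,0,0,-0.04,0]
  ]
}}

```text
t: 18.45
eef_pos: [0.4596, 0.3496, 0.1455]
ee_rot: [3.141, 0.0, 0.026]
force: [-0.2, 1.3, -0.8]
width: 0.0367
```

```bash
python3 o.py d3 off_tube off_wood off_channel off_bar off_block; python3 p.py 0.4341 0.0402 0.15 -33
```

```text
off_tube 0.72 [307. 173. 329. 186.] 152 zt 93 (array([ 588., -160.]), array([51. , 11.5]), 54.7)
off_tube 0.64 [114. 189. 128. 205.] 225 zt 35 (array([553. , 343.2]), array([43.7, 27.1]), 3.9)
off_wood 0.84 [ 90. 187. 104. 211.] 255 zt 29 (array([546.8, 412.4]), array([52.1, 29.6]), 3.2)
off_bar 0.61 [277. 228. 296. 250.] 261 zt 22 (array([448.4, -82. ]), array([60. , 24.7]), -24.0)
off_bar 0.28 [308. 170. 329. 188.] 148 zt 93 (array([ 589.2, -158.1]), array([49.2, 11.2]), 54.7)
off_block 0.89 [366. 267. 389. 296.] 388 zt 28 (array([ 334.3, -310.8]), array([63.9, 27.8]), -30.6)
off_block 0.87 [307. 253. 330. 275.] 301 zt 29 (array([ 380.1, -162.5]), array([63.9, 26. ]), -56.9)
off_block 0.84 [227. 229. 248. 256.] 246 zt 28 (array([433.3,  41.2]), array([61.9, 25.9]), -32.1)
off_block 0.8 [258. 272. 284. 287.] 297 zt 28 (array([341.6, -41.6]), array([63.1, 25.8]), -82.1)
t 18.8 shift first: dx -0.0333 dy 0.3088 dz(down) -0.0063 turn 0.602 q6 after ~ 0.90 q [ 0.99  0.27 -0.32 -0.   -0.98  0.61] pos [0.4594 0.3498 0.1437] yaw 0.026 F [ 0.7 -0.5 -0.7] w 0.0369 rot [-3.141  0.     0.026]
```

View pics/d3.png

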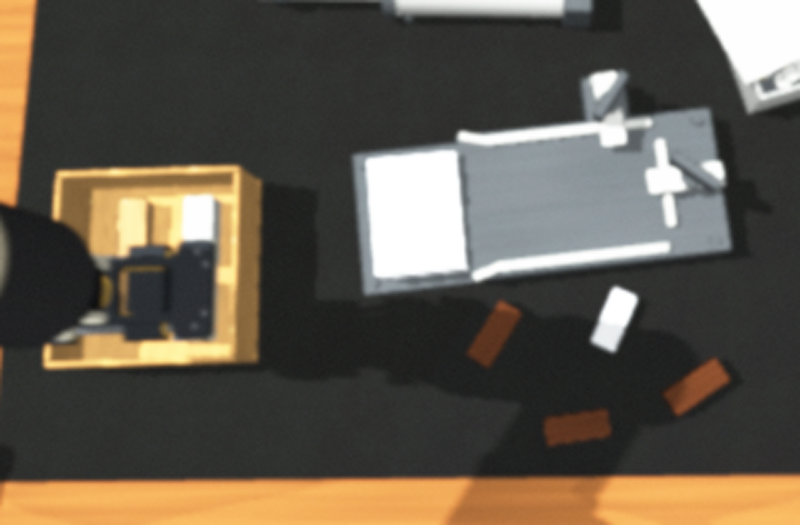

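>>> {"method": "apply_moves", "body": {
  "moves": [
    [-0.09,-0.0028,0.0257,0,0],
    [-0.09,-0.0028,0.0257,0,0],
    [-0.09,-0.0028,0.0257,0,0],
    [-0.09,-0.0028,0.0257,0,0],
    [-0.09,-0.0028,0.0257,0,0],
    [-0.09,-0.0028,0.0257,0,0],
    [-0.09,-0.0028,0.0257,0,0],
    [-0.09,-0.0028,0.0257,0,0],
    [-0.09,-0.0028,0.0257,0,0],
    [-0.09,-0.0028,0.0257,0,0],
    [-0.09,-0.0028,0.0257,0,0],
    [-0.09,-0.0028,0.0257,0,0]
  ]
}}

```text
t: 19.75
eef_pos: [0.4332, 0.0394, 0.1426]
ee_rot: [3.141, 0.002, 0.026]
force: [-0.0, -0.6, 0.6]
width: 0.0397
```

>>> {"method": "apply_moves", "body": {
  "moves": [
    [-0.09,0,0,0,0.1],
    [-0.09,0,0,0,0.1],
    [-0.09,0,0,0,0.1],
    [-0.09,0,0,0,0.1],
    [-0.09,0,0,0,0.1],
    [-0.09,0,0,0,0.1],
    [-0.09,0,0,0,0],
    [-0.09,0,0,0,0]
  ]
}}

```text
t: 20.42
eef_pos: [0.4337, 0.0406, 0.1428]
ee_rot: [3.14, 0.001, -0.571]
force: [-0.8, -0.8, -0.3]
width: 0.04
```

```bash
 python3 p.py 0.4342 0.0405 0.009 -33
```

```text
t 20.4 shift first: dx 0.0005 dy -0.0001 dz(down) 0.1338 turn 0.005 q6 after ~ 0.90 q [ 0.55  0.04 -0.61 -0.   -0.93  0.45] pos [0.4337 0.0406 0.1428] yaw -0.571 F [-0.8 -0.8 -0.3] w 0.04 rot [ 3.14e+00  1.00e-03 -5.71e-01]
```

>>> {"method": "apply_moves", "body": {
  "moves": [
    [-0.09,0,0,0.03,0],
    [-0.09,0,0,0.03,0],
    [-0.09,0,0,0.03,0],
    [-0.09,0,0,0.02,0],
    [-0.09,0,0,0.013,0],
    [-0.09,0,0,0.009,0],
    [-0.09,0,0,0,0]
  ]
}}

```text
t: 21.0
eef_pos: [0.4327, 0.0401, 0.0095]
ee_rot: [3.138, 0.002, -0.571]
force: [-0.8, 0.5, -0.6]
width: 0.0397
```

>>> {"method": "apply_moves", "body": {
  "moves": [
    [-1,0,0,0,0],
    [-1,0,0,0,0],
    [-1,0,0,0,0],
    [-1,0,0,0,0],
    [-1,0,0,0,0],
    [-1,0,0,0,0]
  ]
}}

```text
t: 21.5
eef_pos: [0.4347, 0.0412, 0.0122]
ee_rot: [-3.14, -0.001, -0.573]
force: [-1.6, 0.3, 5.8]
width: 0.0259
```

>>> {"method": "apply_moves", "body": {
  "moves": [
    [-1,0,0,-0.015,0],
    [-1,0,0,-0.025,0],
    [-1,0,0,-0.03,0],
    [-1,0,0,-0.03,0],
    [-1,0,0,-0.03,0],
    [-1,0,0,-0.01,0]
  ]
}}

```text
t: 22.0
eef_pos: [0.4361, 0.0416, 0.156]
ee_rot: [-3.136, -0.004, -0.573]
force: [0.3, 0.3, -0.4]
width: 0.0254
```

```bash
python3 p.py 0.46 0.415 0.15 1.5
```

```text
t 22.0 shift first: dx -0.1823 dy -0.3268 dz(down) 0.0060 turn -0.599 q6 after ~ 0.86 q [ 0.55  0.02 -0.59  0.   -0.95  0.45] pos [0.4361 0.0416 0.156 ] yaw -0.573 F [ 0.3  0.3 -0.4] w 0.0254 rot [-3.136 -0.004 -0.573]
```

>>> {"method": "apply_moves", "body": {
  "moves": [
    [-1,-0.0152,-0.0272,0,0],
    [-1,-0.0152,-0.0272,0,0],
    [-1,-0.0152,-0.0272,0,0],
    [-1,-0.0152,-0.0272,0,0],
    [-1,-0.0152,-0.0272,0,0],
    [-1,-0.0152,-0.0272,0,0],
    [-1,-0.0152,-0.0272,0,0],
    [-1,-0.0152,-0.0272,0,0],
    [-1,-0.0152,-0.0272,0,0],
    [-1,-0.0152,-0.0272,0,0],
    [-1,-0.0152,-0.0272,0,0],
    [-1,-0.0152,-0.0272,0,0]
  ]
}}

```text
t: 23.0
eef_pos: [0.458, 0.4155, 0.1515]
ee_rot: [3.141, 0.0, -0.574]
force: [0.0, -0.0, -0.6]
width: 0.0257
```

>>> {"method": "apply_moves", "body": {
  "moves": [
    [-1,0,0,0,-0.1],
    [-1,0,0,0,-0.1],
    [-1,0,0,0,-0.1],
    [-1,0,0,0,-0.1],
    [-1,0,0,0,-0.1],
    [-1,0,0,0,-0.1],
    [-1,0,0,0,0],
    [-1,0,0,0,0]
  ]
}}

```text
t: 23.67
eef_pos: [0.4581, 0.4139, 0.1515]
ee_rot: [3.141, 0.0, 0.023]
force: [-0.0, -0.9, -1.1]
width: 0.0255
```

```bash
 python3 p.py 0.46 0.417 0.03 1.5
```

```text
t 23.7 shift first: dx 0.0020 dy -0.0030 dz(down) 0.1215 turn -0.003 q6 after ~ 0.86 q [ 1.05  0.32 -0.22 -0.   -1.03  0.54] pos [0.4581 0.4139 0.1515] yaw 0.023 F [-0.  -0.9 -1.1] w 0.0255 rot [3.141 0.    0.023]
```

>>> {"method": "apply_moves", "body": {
  "moves": [
    [-1,0.001,-0.003,0.03,0],
    [-1,0,0,0.03,0],
    [-1,0,0,0.03,0],
    [-1,0,0,0.02,0],
    [-1,0,0,0.01,0],
    [-1,0,0,0,0],
    [-0.23,0,0,0,0],
    [-0.23,0,0,0,0],
    [-0.23,0,0,0,0],
    [-0.23,0,0,-0.03,0],
    [-0.23,0,0,-0.04,0],
    [-0.23,0,0,-0.04,0]
  ]
}}

```text
t: 24.67
eef_pos: [0.459, 0.4167, 0.1435]
ee_rot: [3.141, 0.0, 0.026]
force: [0.5, 1.1, 0.3]
width: 0.0336
```

```bash
python3 o.py d4 off_bar off_tube off_channel off_wood off_block; python3 p.py 0.4484 -0.082 0.15 -24
```

```text
off_bar 0.6 [264. 224. 283. 244.] 203 zt 23 (array([461. , -47.8]), array([57.8, 23.6]), -23.7)
off_bar 0.3 [306. 170. 329. 187.] 188 zt 94 (array([ 588. , -159.2]), array([52.5, 12.3]), 55.0)
off_tube 0.87 [113. 188. 126. 215.] 374 zt 35 (array([542.3, 343. ]), array([63. , 29.1]), 0.4)
off_tube 0.38 [ 93. 222.  98. 248.] 89 zt 27 (array([458.1, 404.1]), array([58.3,  2.2]), 2.1)
off_channel 0.71 [107. 220. 127. 251.] 402 zt 31 (array([458.7, 348.8]), array([61.2, 30.4]), 2.1)
off_wood 0.61 [ 88. 189. 102. 214.] 325 zt 29 (array([539.7, 413.4]), array([66. , 31.8]), 1.0)
off_block 0.83 [257. 272. 284. 287.] 288 zt 28 (array([341.6, -41.9]), array([63.7, 26. ]), -81.9)
off_block 0.8 [305. 253. 331. 277.] 314 zt 28 (array([ 380.4, -162.7]), array([64. , 26.1]), -56.7)
off_block 0.64 [368. 267. 389. 296.] 337 zt 29 (array([ 334.5, -310.4]), array([64.2, 26.3]), -29.1)
off_block 0.48 [275. 139. 289. 170.] 339 zt 92 (array([664.7, -76.8]), array([50.3, 10.9]), -32.2)
t 25.0 shift first: dx -0.0234 dy 0.4985 dz(down) -0.0080 turn 0.445 q6 after ~ 1.33 q [ 1.05  0.33 -0.23 -0.   -1.01  0.55] pos [0.4589 0.4169 0.142 ] yaw 0.026 F [-1.3 -0.5 -0.9] w 0.0336 rot [-3.141 -0.     0.026]
```

View pics/d4.png

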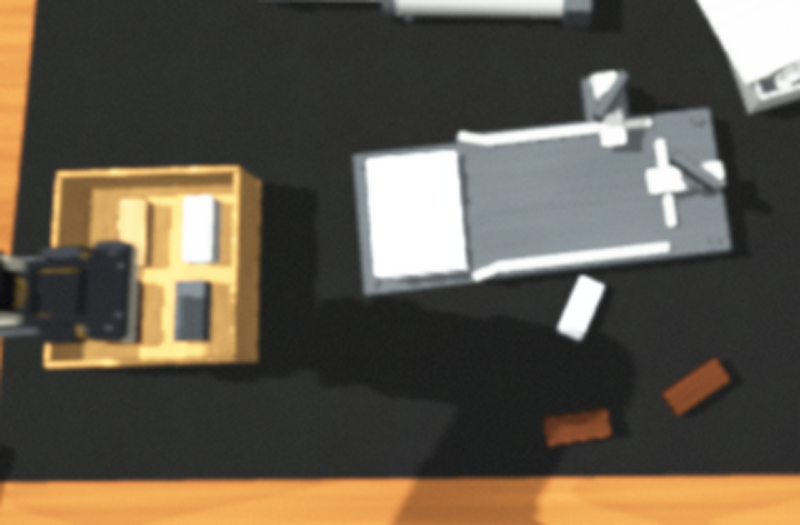

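The bar was knocked to (461,-48) mm; I'll go for it at its new place.

>>> {"method": "apply_moves", "body": {
  "moves": [
    [-0.14,0,0.0291,0,0],
    [-0.14,0,0.0291,0,0],
    [-0.14,0,0.0291,0,0],
    [-0.14,0,0.0291,0,0],
    [-0.14,0,0.0291,0,0],
    [-0.14,0,0.0291,0,0],
    [-0.14,-0.001,0.0291,0,0],
    [-0.14,-0.002,0.0291,0,0],
    [-0.14,-0.002,0.0291,0,0],
    [-0.14,-0.002,0.0291,0,0],
    [-0.14,-0.002,0.0291,0,0],
    [-0.14,-0.002,0.0291,0,0]
  ]
}}

```text
t: 25.97
eef_pos: [0.4564, 0.066, 0.1408]
ee_rot: [3.141, 0.002, 0.026]
force: [0.3, -0.4, 0.2]
width: 0.0378
```

>>> {"method": "apply_moves", "body": {
  "moves": [
    [-0.14,0,0.0291,0,0],
    [-0.14,0,0.0291,0,0],
    [-0.14,0,0.0291,0,0],
    [-0.14,0,0.0291,0,0],
    [-0.14,0,0,0,0.11],
    [-0.14,0,0,0,0.11],
    [-0.14,0,0,0,0.11],
    [-0.14,0,0,0,0.11],
    [-0.14,0,0,0,0],
    [-0.14,0,0,0,0]
  ]
}}

```text
t: 26.8
eef_pos: [0.4599, -0.0488, 0.1409]
ee_rot: [3.141, 0.001, -0.411]
force: [-0.3, -0.7, -0.9]
width: 0.0376
```

```bash
python3 o.py d5 off_bar;  python3 p.py 0.461 -0.0478 0.007 -23.7
```

```text
off_bar 0.29 [277. 138. 292. 160.] 127 zt 93 (array([663.8, -76.2]), array([48.8, 10.8]), -31.9)
t 26.9 shift first: dx 0.0005 dy -0.0011 dz(down) 0.1342 turn 0.003 q6 after ~ 1.26 q [ 0.32  0.09 -0.56 -0.   -0.93  0.84] pos [ 0.4601 -0.0487  0.1412] yaw -0.410 F [0.2 0.7 0.5] w 0.0379 rot [ 3.141e+00  1.000e-03 -4.100e-01]
```

>>> {"method": "apply_moves", "body": {
  "moves": [
    [-0.14,0.0005,-0.001,0.03,0],
    [-0.14,0,0,0.03,0],
    [-0.14,0,0,0.03,0],
    [-0.14,0,0,0.02,0],
    [-0.14,0,0,0.013,0],
    [-0.14,0,0,0.009,0],
    [-0.14,0,0,0,0]
  ]
}}

```text
t: 27.48
eef_pos: [0.4601, -0.0482, 0.0079]
ee_rot: [3.139, 0.003, -0.412]
force: [0.3, 0.5, -0.1]
width: 0.0377
```

>>> {"method": "apply_moves", "body": {
  "moves": [
    [-1,0,0,0,0],
    [-1,0,0,0,0],
    [-1,0,0,0,0],
    [-1,0,0,0,0],
    [-1,0,0,0,0],
    [-1,0,0,0,0]
  ]
}}

```text
t: 27.98
eef_pos: [0.462, -0.0477, 0.0105]
ee_rot: [-3.14, -0.002, -0.413]
force: [-0.8, -0.0, 8.0]
width: 0.0248
```

>>> {"method": "apply_moves", "body": {
  "moves": [
    [-1,0,0,-0.015,0],
    [-1,0,0,-0.025,0],
    [-1,0,0,-0.03,0],
    [-1,0,0,-0.03,0],
    [-1,0,0,-0.03,0],
    [-1,0,0,-0.02,0]
  ]
}}

```text
t: 28.48
eef_pos: [0.4619, -0.0479, 0.1627]
ee_rot: [-3.14, -0.003, -0.413]
force: [-0.5, 0.7, -0.8]
width: 0.0245
```

```bash
python3 p.py 0.50 0.378 0.15 -88.5
```

```text
t 28.5 shift first: dx -0.1362 dy -0.4053 dz(down) 0.0127 turn 1.131 q6 after ~ -0.62 q [ 0.32  0.06 -0.53  0.   -0.98  0.83] pos [ 0.4619 -0.0479  0.1627] yaw -0.413 F [-0.5  0.7 -0.8] w 0.0245 rot [-3.14e+00 -3.00e-03 -4.13e-01]
```

>>> {"method": "apply_moves", "body": {
  "moves": [
    [-1,-0.0091,-0.0272,0,0],
    [-1,-0.0091,-0.0272,0,0],
    [-1,-0.0091,-0.0272,0,0],
    [-1,-0.0091,-0.0272,0,0],
    [-1,-0.0091,-0.0272,0,0],
    [-1,-0.0091,-0.0272,0,0],
    [-1,-0.0091,-0.0272,0,0],
    [-1,-0.0091,-0.0272,0,0],
    [-1,-0.0091,-0.0272,0,0],
    [-1,-0.0091,-0.0272,0,0],
    [-1,-0.0091,-0.0272,0,0],
    [-1,-0.0091,-0.0272,0,0]
  ]
}}

```text
t: 29.48
eef_pos: [0.4922, 0.2961, 0.1597]
ee_rot: [-3.141, 0.0, -0.414]
force: [-0.1, 0.3, -1.2]
width: 0.0247
```

>>> {"method": "apply_moves", "body": {
  "moves": [
    [-1,-0.0091,-0.0272,0,0],
    [-1,-0.0091,-0.0272,0,0],
    [-1,-0.009,-0.0272,0,0],
    [-1,0,0,0,-0.11],
    [-1,0,0,0,-0.11],
    [-1,0,0,0,-0.11],
    [-1,0,0,0,-0.11],
    [-1,0,0,0,0],
    [-1,0,0,0,0]
  ]
}}

```text
t: 30.23
eef_pos: [0.5002, 0.3803, 0.1595]
ee_rot: [3.142, 0.0, 0.023]
force: [0.2, -0.1, -1.0]
width: 0.0249
```

```bash
 python3 p.py 0.50 0.381 0.042 1.5
```

```text
t 30.2 shift first: dx -0.0002 dy -0.0007 dz(down) 0.1175 turn -0.003 q6 after ~ 0.95 q [ 0.96  0.33 -0.19 -0.   -1.05  0.63] pos [0.5002 0.3803 0.1595] yaw 0.023 F [ 0.2 -0.1 -1. ] w 0.0249 rot [3.142 0.    0.023]
```

>>> {"method": "apply_moves", "body": {
  "moves": [
    [-1,0,0,0.03,0],
    [-1,0,0,0.03,0],
    [-1,0,0,0.03,0],
    [-1,0,0,0.02,0],
    [-1,0,0,0.006,0],
    [-1,0,0,0,0],
    [-0.23,0,0,0,0],
    [-0.23,0,0,0,0],
    [-0.23,0,0,0,0],
    [-0.23,0,0,-0.03,0],
    [-0.23,0,0,-0.04,0],
    [-0.23,0,0,-0.04,0]
  ]
}}

```text
t: 31.23
eef_pos: [0.5002, 0.3802, 0.1555]
ee_rot: [3.141, 0.0, 0.026]
force: [0.9, 1.4, -0.3]
width: 0.0337
```

```bash
python3 p.py 0.5515 0.230 0.16 96.5
```

```text
t 31.2 shift first: dx 0.0474 dy 0.1514 dz(down) -0.0045 turn 1.483 q6 after ~ -0.28 q [ 0.96  0.34 -0.19  0.   -1.04  0.64] pos [0.5002 0.3802 0.1555] yaw 0.026 F [ 0.9  1.4 -0.3] w 0.0337 rot [3.141 0.    0.026]
```

>>> {"method": "apply_moves", "body": {
  "moves": [
    [0.36,0.004,0.015,0,0],
    [0.36,0.004,0.015,0,0],
    [0.36,0.004,0.015,0,0],
    [0.36,0.004,0.015,0,0],
    [0.36,0.004,0.015,0,0],
    [0.36,0.004,0.015,0,0],
    [0.36,0.004,0.015,0,0],
    [0.36,0.004,0.015,0,0],
    [0.36,0.004,0.015,0,0],
    [0.36,0.008,0.015,0,0]
  ]
}}

```text
t: 32.07
eef_pos: [0.5483, 0.23, 0.1534]
ee_rot: [3.141, 0.0, 0.026]
force: [-0.3, 0.1, 0.4]
width: 0.0596
```

>>> {"method": "apply_moves", "body": {
  "moves": [
    [0.36,0,0,0,0.12],
    [0.36,0,0,0,0.12],
    [0.36,0,0,0,0.12],
    [0.36,0,0,0,0.12],
    [0.36,0,0,0,0.12],
    [0.36,0,0,0,0.12],
    [0.36,0,0,0,0.12],
    [0.36,0,0,0,0.12],
    [0.36,0,0,0,0.12],
    [0.36,0,0,0,0.12],
    [0.36,0,0,0,0.12],
    [0.36,0,0,0,0.12]
  ]
}}

```text
t: 33.07
eef_pos: [0.5486, 0.2308, 0.1534]
ee_rot: [3.141, -0.0, -1.42]
force: [-0.2, 0.1, 0.2]
width: 0.0594
```

>>> {"method": "apply_moves", "body": {
  "moves": [
    [0.36,0,0,0,0.042],
    [0.36,0,0,0,0],
    [0.36,0,0,0,0]
  ]
}}

```text
t: 33.32
eef_pos: [0.5485, 0.231, 0.1535]
ee_rot: [3.141, -0.0, -1.454]
force: [-0.2, 0.6, -0.6]
width: 0.0598
```

```bash
python3 o.py d6 off_bar off_block off_tube off_channel off_wood blank_top; python3 p.py 0.5465 0.205 0.04 -83.5
```

```text
off_bar 0.82 [ 98. 209. 113. 231.] 240 zt 27 (array([498.3, 380.7]), array([59.1, 25.3]), -0.5)
off_block 0.8 [ 80. 220.  96. 248.] 356 zt 33 (array([458.9, 416.5]), array([61.2, 26.9]), 2.0)
off_block 0.77 [256. 276. 284. 288.] 283 zt 29 (array([341.5, -41.6]), array([63.1, 25.8]), -81.8)
off_block 0.77 [367. 267. 389. 296.] 358 zt 28 (array([ 334.4, -310.6]), array([63.7, 28.1]), -30.1)
off_block 0.7 [307. 255. 330. 273.] 283 zt 29 (array([ 380.3, -162.9]), array([63.3, 26.4]), -57.0)
off_tube 0.59 [113. 197. 122. 214.] 182 zt 35 (array([532.5, 346.5]), array([48.7, 23.8]), -8.5)
off_tube 0.29 [380. 192. 435. 244.] 1836 zt 133 (array([ 494.2, -379. ]), array([94.6, 71.2]), 27.9)
off_channel 0.77 [110. 221. 127. 250.] 301 zt 31 (array([458.9, 348.6]), array([60.9, 31.4]), 0.8)
off_wood 0.6 [ 89. 191. 101. 218.] 328 zt 29 (array([538.4, 411.9]), array([63.5, 28.4]), 0.7)
off_wood 0.39 [ 60. 180. 142. 256.] 3251 zt 73 (array([487.4, 377.3]), array([181.4, 163.8]), -88.7)
blank_top 0.86 [186. 171. 225. 224.] 1680 zt 48 (array([555.1, 119.7]), array([120.2,  90.1]), 5.5)
blank_top 0.25 [318.  83. 400. 155.] 3522 zt 65 (array([ 757.1, -276. ]), array([167.4, 142.2]), -64.3)
t 33.7 shift first: dx 0.0263 dy 0.0049 dz(down) 0.1136 turn 0.002 q6 after ~ -0.25 q [ 0.73  0.29 -0.27 -0.   -1.02 -0.61] pos [0.5483 0.2317 0.1536] yaw -1.455 F [ 0.7 -0.4  0.6] w 0.0594 rot [-3.142  0.    -1.455]
```

View pics/d6.png

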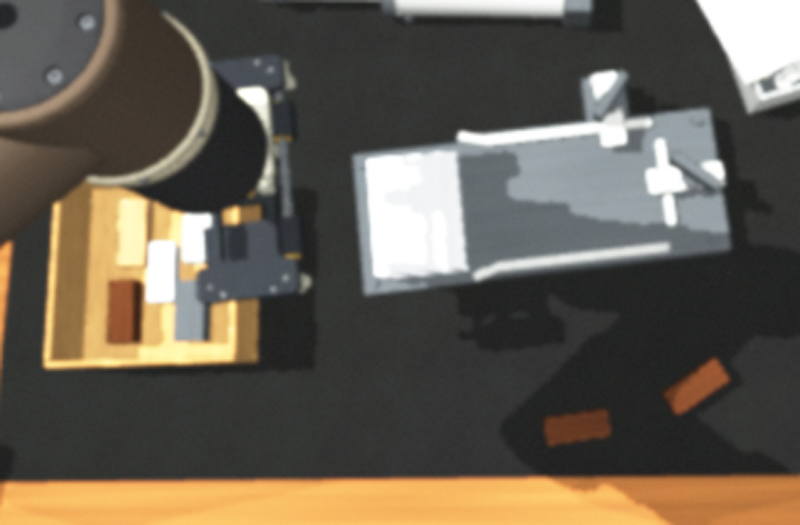

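All five offcuts are in the box, around (120–215, 200–340). Now I'll set up behind the blank.

>>> {"method": "apply_moves", "body": {
  "moves": [
    [0.36,0.013,0.0025,0,0],
    [0.36,0.013,0.0025,0,0],
    [0.36,0,0,0.03,0],
    [0.36,0,0,0.03,0],
    [0.36,0,0,0.025,0],
    [0.36,0,0,0.015,0],
    [0.36,0,0,0.009,0],
    [0.36,0,0,0,0],
    [0.36,0,0,0,0],
    [0.36,0,0,0,0]
  ]
}}

```text
t: 34.5
eef_pos: [0.5471, 0.2055, 0.0458]
ee_rot: [-3.14, 0.001, -1.456]
force: [0.1, -0.0, -0.1]
width: 0.0593
```

```bash
python3 p.py 0.5465 0.205 0.0405 -83.5; python3 - <<'E'
from h import *
f=grab("scene"); save(f,"e1",(200,150,360,280))
E
```

```text
t 34.5 shift first: dx 0.0004 dy 0.0007 dz(down) 0.0053 turn 0.002 q6 after ~ -0.25 q [ 0.69  0.39 -0.41  0.   -0.77 -0.58] pos [0.5471 0.2055 0.0458] yaw -1.456 F [ 0.1 -0.  -0.1] w 0.0593 rot [-3.140e+00  1.000e-03 -1.456e+00]
```

View pics/e1.png

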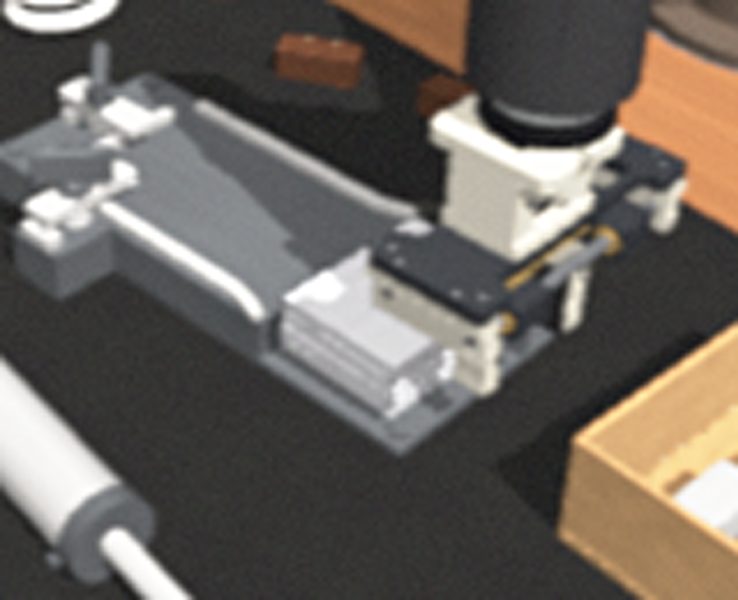

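>>> {"method": "apply_moves", "body": {
  "moves": [
    [0.36,0,0,0.003,0],
    [0.36,0,0,0.002,0],
    [0.36,0.005,0,0,0],
    [0.36,0.005,0,0,0],
    [0.36,0.005,0,0,0],
    [0.36,0,0,0,0],
    [0.36,0,0,0,0]
  ]
}}

```text
t: 35.13
eef_pos: [0.5482, 0.1899, 0.0397]
ee_rot: [-3.141, 0.0, -1.456]
force: [0.6, 1.2, 0.2]
width: 0.0597
```

>>> {"method": "apply_moves", "body": {
  "moves": [
    [0.36,0.004,0,0,0],
    [0.36,0.004,0,0,0],
    [0.36,0.004,0,0,0],
    [0.36,0.004,0,0,0],
    [0.36,0.004,0,0,0]
  ]
}}

```text
t: 35.55
eef_pos: [0.5504, 0.1703, 0.0396]
ee_rot: [-3.141, 0.0, -1.456]
force: [0.3, 0.8, -0.2]
width: 0.0595
```

>>> {"method": "apply_moves", "body": {
  "moves": [
    [0.36,0.004,0,0,0],
    [0.36,0.004,0,0,0],
    [0.36,0.004,0,0,0],
    [0.36,0.004,0,0,0]
  ]
}}

```text
t: 35.88
eef_pos: [0.5522, 0.1543, 0.0396]
ee_rot: [-3.142, 0.0, -1.456]
force: [-1.2, 2.2, 0.3]
width: 0.0595
```

```bash
python3 p.py 0.5465 0.205 0.0405 -83.5; python3 o.py e2 blank_top
```

```text
t 35.9 shift first: dx -0.0511 dy -0.0001 dz(down) -0.0009 turn 0.002 q6 after ~ -0.25 q [ 0.61  0.38 -0.44 -0.   -0.75 -0.5 ] pos [0.5522 0.1543 0.0396] yaw -1.456 F [-1.2  2.2  0.3] w 0.0595 rot [-3.142  0.    -1.456]
blank_top 0.75 [196. 169. 232. 222.] 1365 zt 48 (array([559.3,  92.2]), array([120.7,  77.6]), 6.7)
```

View pics/e2.png

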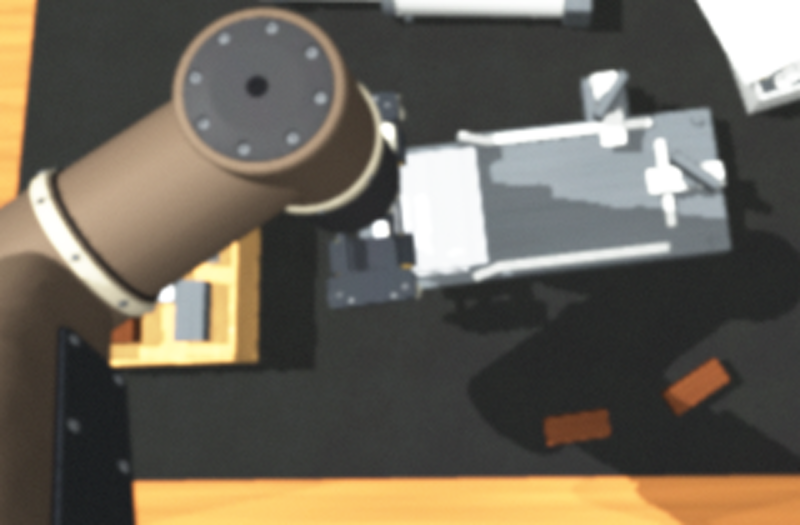

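The blank is sliding on squarely, with its leading edge now at about x=487 px. Continuing.

>>> {"method": "apply_moves", "body": {
  "moves": [
    [0.36,0.005,0,0,0],
    [0.36,0.006,0,0,0],
    [0.36,0.006,0,0,0],
    [0.36,0.006,0,0,0],
    [0.36,0.006,0,0,0],
    [0.36,0.006,0,0,0],
    [0.36,0.006,0,0,0],
    [0.36,0.006,0,0,0],
    [0.36,0.006,0,0,0],
    [0.36,0.006,0,0,0]
  ]
}}

```text
t: 36.82
eef_pos: [0.5589, 0.0953, 0.0395]
ee_rot: [3.141, -0.0, -1.456]
force: [0.2, 0.7, 0.2]
width: 0.0594
```

>>> {"method": "apply_moves", "body": {
  "moves": [
    [0.36,0.006,0,0,0],
    [0.36,0.006,0,0,0],
    [0.36,0.006,0,0,0],
    [0.36,0.006,0,0,0],
    [0.36,0.006,0,0,0],
    [0.36,0.006,0,0,0],
    [0.36,0.006,0,0,0],
    [0.36,0.006,0,0,0]
  ]
}}

```text
t: 37.48
eef_pos: [0.5645, 0.0477, 0.0395]
ee_rot: [3.141, -0.0, -1.456]
force: [0.4, 1.4, -0.9]
width: 0.0597
```

```bash
python3 p.py 0.574 -0.033 0.0405 -83.5; python3 o.py e3 blank_top
```

```text
t 37.5 shift first: dx 0.0813 dy -0.0002 dz(down) -0.0010 turn 0.002 q6 after ~ 0.17 q [ 0.43  0.37 -0.45 -0.   -0.74 -0.31] pos [0.5645 0.0477 0.0395] yaw -1.456 F [ 0.4  1.4 -0.9] w 0.0597 rot [ 3.141 -0.    -1.456]
blank_top 0.64 [246. 162. 276. 215.] 1121 zt 48 (array([572.5, -19.1]), array([126.9,  67.9]), 6.6)
```

View pics/e3.png

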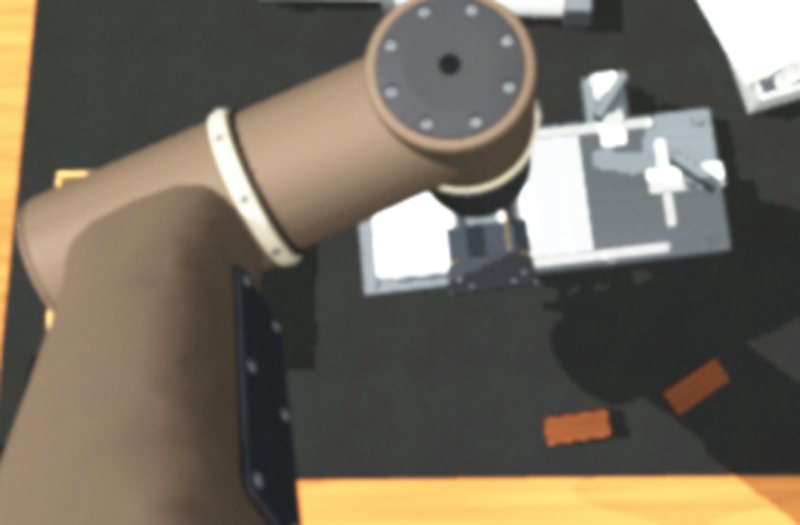

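>>> {"method": "apply_moves", "body": {
  "moves": [
    [0.36,0.006,0,0,0],
    [0.36,0.006,0,0,0],
    [0.36,0.006,0,0,0],
    [0.36,0.006,0,0,0],
    [0.36,0.006,0,0,0],
    [0.36,0.006,0,0,0],
    [0.36,0.006,0,0,0],
    [0.36,0.006,0,0,0],
    [0.36,0.006,0,0,0],
    [0.36,0.006,0,0,0],
    [0.36,0.006,0,0,0],
    [0.36,0.003,0,0,0]
  ]
}}

```text
t: 38.58
eef_pos: [0.5724, -0.021, 0.0395]
ee_rot: [3.142, -0.0, -1.456]
force: [-1.1, 2.0, -0.2]
width: 0.0598
```

>>> {"method": "apply_moves", "body": {
  "moves": [
    [0.36,0.002,0,0,0],
    [0.36,0.002,0,0,0],
    [0.36,0,0,0,0]
  ]
}}

```text
t: 38.83
eef_pos: [0.5728, -0.0245, 0.0396]
ee_rot: [3.141, -0.0, -1.456]
force: [0.2, -0.1, -0.3]
width: 0.0595
```

>>> {"method": "apply_moves", "body": {
  "moves": [
    [0.36,0.002,0,0,0],
    [0.36,0.002,0,0,0],
    [0.36,0,0,0,0]
  ]
}}

```text
t: 39.08
eef_pos: [0.5733, -0.0283, 0.0395]
ee_rot: [3.141, -0.0, -1.456]
force: [-0.2, 0.2, -0.1]
width: 0.0594
```

>>> {"method": "apply_moves", "body": {
  "moves": [
    [0.36,0.002,0,0,0],
    [0.36,0,0,0,0],
    [0.36,0,0,0,0]
  ]
}}

```text
t: 39.33
eef_pos: [0.5735, -0.0303, 0.0396]
ee_rot: [3.141, -0.0, -1.456]
force: [-0.1, 0.0, -1.1]
width: 0.0597
```

>>> {"method": "apply_moves", "body": {
  "moves": [
    [0.36,0.002,0,0,0],
    [0.36,0,0,0,0],
    [0.36,0,0,0,0]
  ]
}}

```text
t: 39.58
eef_pos: [0.5741, -0.0314, 0.0396]
ee_rot: [-3.141, 0.001, -1.456]
force: [0.0, 5.5, -0.7]
width: 0.0594
```

>>> {"method": "apply_moves", "body": {
  "moves": [
    [0.36,0.002,0,0,0],
    [0.36,0,0,0,0],
    [0.36,0,0,0,0]
  ]
}}

```text
t: 39.83
eef_pos: [0.5742, -0.0318, 0.0396]
ee_rot: [-3.14, 0.003, -1.456]
force: [-3.1, 15.5, 1.8]
width: 0.0598
```

Force built to 15 N with almost no travel, so the blank is against the stop. I'll back off and check.

>>> {"method": "apply_moves", "body": {
  "moves": [
    [0.36,-0.005,0,0,0],
    [0.36,-0.01,0,0,0],
    [0.36,0,0,-0.02,0],
    [0.36,0,0,-0.03,0],
    [0.36,0,0,-0.04,0],
    [0.36,0,0,-0.04,0],
    [0.36,-0.02,0,0,0],
    [0.36,-0.035,0,0,0],
    [0.36,-0.035,0,0,0],
    [0.36,-0.035,0,0,0],
    [0.36,-0.035,0,0,0],
    [0.36,-0.01,0,0,0]
  ]
}}

```text
t: 40.83
eef_pos: [0.5523, 0.1533, 0.1697]
ee_rot: [-3.141, 0.0, -1.454]
force: [-0.9, 0.4, 0.5]
width: 0.0596
```

```bash
python3 o.py e4 blank_top nut_side nut_end off_bar off_tube;  python3 p.py 0.588 -0.1595 0.16 55; python3 - <<'E'
from h import *
f=grab("scene"); save(f,"e5",(180,130,340,260))
E
```

```text
blank_top 0.78 [265. 161. 307. 212.] 1612 zt 48 (array([579.3, -88.4]), array([121.9,  92.5]), 6.4)
nut_side 0.43 [274. 136. 294. 158.] 134 zt 93 (array([664.9, -77. ]), array([51.2, 10.8]), -31.7)
nut_end 0.72 [307. 172. 330. 188.] 158 zt 94 (array([ 587.9, -159.1]), array([52.3, 11.1]), 54.3)
nut_end 0.42 [ 83. 220.  98. 251.] 355 zt 33 (array([458.6, 416. ]), array([60.9, 27.5]), 3.3)
off_bar 0.56 [ 98. 207. 114. 232.] 276 zt 27 (array([498.7, 380.5]), array([59.2, 26.6]), -0.2)
off_tube 0.77 [112. 190. 126. 215.] 386 zt 35 (array([541.4, 343.3]), array([64.6, 29. ]), 1.3)
t 41.1 shift first: dx 0.3102 dy -0.0000 dz(down) 0.0094 turn 0.725 q6 after ~ -0.35 q [ 0.6   0.24 -0.3   0.   -1.04 -0.49] pos [0.5526 0.1487 0.1694] yaw -1.457 F [ 0.7 -0.5  0.5] w 0.0601 rot [ 3.141 -0.    -1.457]
```

View pics/e4.png

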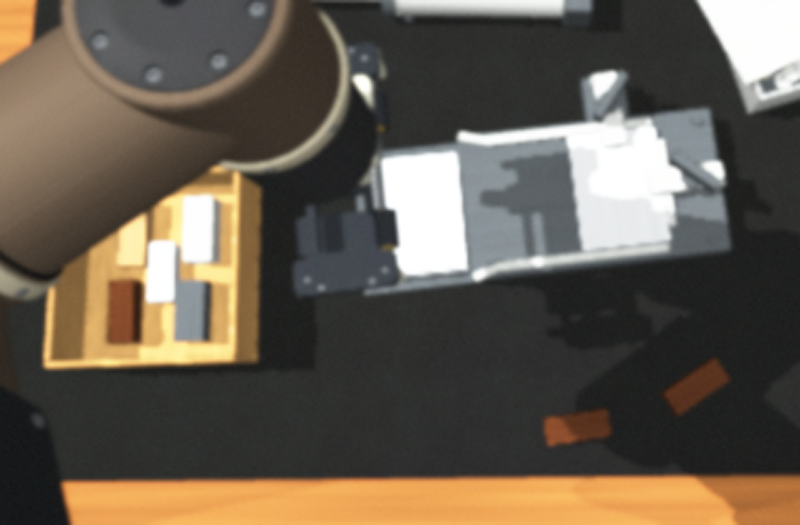

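View pics/e5.png

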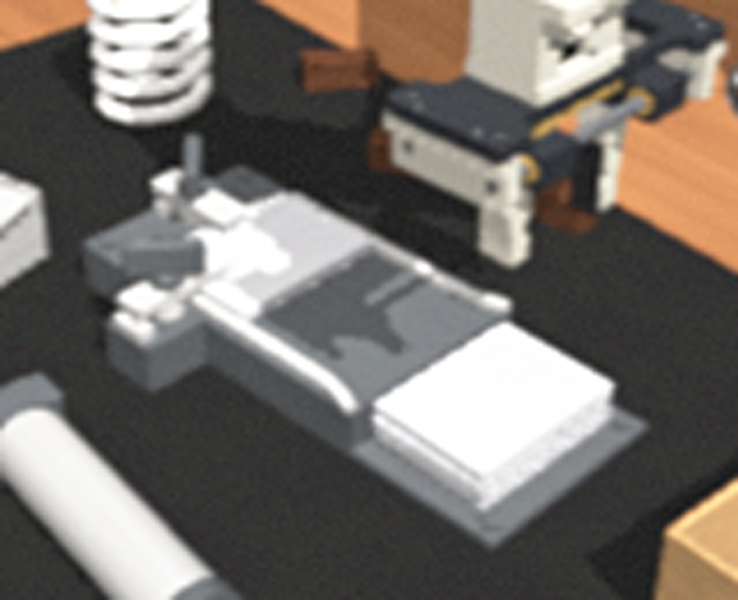

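Blank measures (579,-88) mm at 6.4°, which is home, and the stack is undisturbed. Next, the end nut.

>>> {"method": "apply_moves", "body": {
  "moves": [
    [-0.32,0.0258,0,0,0],
    [-0.32,0.0258,0,0,0],
    [-0.32,0.0258,0,0,0],
    [-0.32,0.0258,0,0,0],
    [-0.32,0.0258,0,0,0],
    [-0.32,0.0258,0,0,0],
    [-0.32,0.0258,0,0,0],
    [-0.32,0.0258,0,0,0],
    [-0.32,0.0258,0,0,0],
    [-0.32,0.0258,0,0,0],
    [-0.32,0.0258,0,0,0],
    [-0.32,0.026,0,0,0]
  ]
}}

```text
t: 42.18
eef_pos: [0.5878, -0.1606, 0.1696]
ee_rot: [3.142, -0.0, -1.457]
force: [1.1, 0.0, -0.4]
width: 0.0296
```

>>> {"method": "apply_moves", "body": {
  "moves": [
    [-0.32,0,0,0,-0.12],
    [-0.32,0,0,0,-0.12],
    [-0.32,0,0,0,-0.12],
    [-0.32,0,0,0,-0.12],
    [-0.32,0,0,0,-0.12],
    [-0.32,0,0,0,-0.12],
    [-0.32,0,0,0,-0.12],
    [-0.32,0,0,0,-0.12],
    [-0.32,0,0,0,-0.12],
    [-0.32,0,0,0,-0.12],
    [-0.32,0,0,0,-0.12],
    [-0.32,0,0,0,-0.12]
  ]
}}

```text
t: 43.18
eef_pos: [0.5878, -0.1593, 0.1696]
ee_rot: [3.141, 0.0, -0.012]
force: [0.7, -0.4, -0.4]
width: 0.0295
```

>>> {"method": "apply_moves", "body": {
  "moves": [
    [-0.32,0,0,0,-0.12],
    [-0.32,0,0,0,-0.12],
    [-0.32,0,0,0,-0.12],
    [-0.32,0,0,0,-0.12],
    [-0.32,0,0,0,-0.12],
    [-0.32,0,0,0,-0.12],
    [-0.32,0,0,0,-0.12],
    [-0.32,0,0,0,-0.12],
    [-0.32,0,0,0,0],
    [-0.32,0,0,0,0]
  ]
}}

```text
t: 44.02
eef_pos: [0.588, -0.159, 0.1696]
ee_rot: [-3.142, 0.0, 0.939]
force: [-0.8, -0.2, 0.0]
width: 0.0296
```

```bash
python3 p.py 0.588 -0.1595 0.07 54.7
```

```text
t 44.0 shift first: dx -0.0004 dy 0.0003 dz(down) 0.0996 turn -0.016 q6 after ~ 2.79 q [ 0.06  0.29 -0.22  0.   -1.06  2.45] pos [ 0.588  -0.159   0.1696] yaw 0.939 F [-0.8 -0.2  0. ] w 0.0296 rot [-3.142  0.     0.939]
```

>>> {"method": "apply_moves", "body": {
  "moves": [
    [-0.32,0,0,0.03,-0.016],
    [-0.32,0,0,0.03,0],
    [-0.32,0,0,0.02,0],
    [-0.32,0,0,0.012,0],
    [-0.32,0,0,0.007,0],
    [-0.32,0,0,0,0],
    [-0.32,0,0,0,0]
  ]
}}

```text
t: 44.6
eef_pos: [0.5886, -0.1584, 0.0709]
ee_rot: [3.141, 0.0, 0.958]
force: [0.0, 1.0, 0.2]
width: 0.0299
```

>>> {"method": "apply_moves", "body": {
  "moves": [
    [-1,0,0,0,0],
    [-1,0,0,0,0],
    [-1,0,0,0,0],
    [-1,0,0,0,0],
    [-1,0,0,0,0]
  ],
  "newtons": 25
}}

```text
t: 45.02
eef_pos: [0.5891, -0.1583, 0.0715]
ee_rot: [3.14, -0.001, 0.96]
force: [1.0, -1.4, 3.2]
width: 0.0108
```

```bash
python3 p.py 0.588 -0.1595 0.07 54.7;python3 - <<'E'
from h import *
f=grab("scene"); save(f,"e6",(180,110,340,240))
E
```

```text
t 45.0 shift first: dx -0.0016 dy -0.0002 dz(down) 0.0015 turn 0.006 q6 after ~ 2.79 q [ 0.06  0.39 -0.33  0.   -0.85  2.47] pos [ 0.5891 -0.1583  0.0715] yaw 0.960 F [ 1.  -1.4  3.2] w 0.0108 rot [ 3.14e+00 -1.00e-03  9.60e-01]
```

View pics/e6.png

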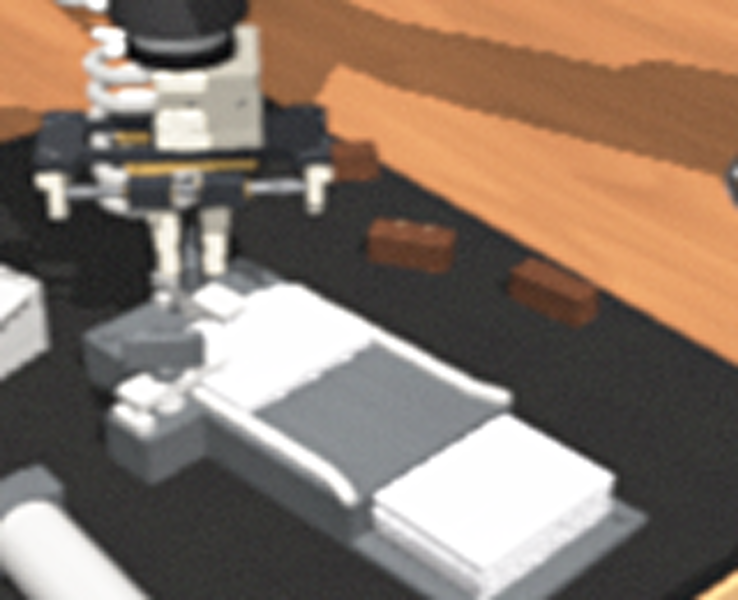

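>>> {"method": "apply_moves", "body": {
  "moves": [
    [-1,-0.001,0,0,0.06],
    [-1,0,0,0.0002,0.12],
    [-1,0,0,0.0002,0.12],
    [-1,0,0,0.0002,0.12],
    [-1,0,0,0.0002,0.12],
    [-1,0,0,0.0002,0.12],
    [-1,0,0,0.0002,0.12],
    [-1,0,0,0.0002,0.12],
    [-1,0,0,0.0002,0.12]
  ]
}}

```text
t: 45.82
eef_pos: [0.5896, -0.1594, 0.0699]
ee_rot: [3.141, -0.004, -0.065]
force: [4.6, -4.9, 0.9]
width: 0.0108
```

>>> {"method": "apply_moves", "body": {
  "moves": [
    [-1,0,0,0.0002,0.12],
    [-1,0,0,0.0002,0.12],
    [-1,0,0,0.0002,0.12],
    [-1,0,0,0.0002,0.12],
    [-1,0,0,0.0002,0.12],
    [-1,0,0,0.0002,0.12],
    [-1,0,0,0.0002,0.12],
    [-1,0,0,0.0002,0.12],
    [-1,0,0,0.0002,0.12],
    [-1,0,0,0.0002,0.12]
  ]
}}

```text
t: 46.65
eef_pos: [0.5887, -0.1604, 0.068]
ee_rot: [-3.14, -0.002, -1.265]
force: [1.5, -7.9, 2.5]
width: 0.0107
```

>>> {"method": "apply_moves", "body": {
  "moves": [
    [-1,0,0,0.0002,0.12],
    [-1,0,0,0.0002,0.12],
    [-1,0,0,0.0002,0.12],
    [-1,0,0,0.0002,0.12],
    [-1,0,0,0.0002,0.12],
    [-1,0,0,0.0002,0.12],
    [-1,0,0,0.0002,0.12],
    [-1,0,0,0.0002,0.12],
    [-1,0,0,0,0]
  ]
}}

```text
t: 47.4
eef_pos: [0.5876, -0.1604, 0.0665]
ee_rot: [-3.14, -0.001, -2.227]
force: [-1.7, -7.4, 6.7]
width: 0.0108
```

```bash
python3 -c "
from h import *
s=arm.get_state();print(s['ee_rot'],s['moment'],s['force'],s['q'])"
```

```text
[-3.14045647e+00 -1.36093185e-03 -2.22735179e+00] [-2.65975647  0.56400959 -0.10606781] [-1.74218858 -7.40831223  6.72563536] [ 0.05504285  0.39674562 -0.33426964  0.00238092 -0.83981077 -0.71318709]
```

>>> {"method": "apply_moves", "body": {
  "moves": [
    [-1,0,0,0.0002,0.12],
    [-1,0,0,0.0002,0.12],
    [-1,0,0,0.0002,0.12],
    [-1,0,0,0.0002,0.12],
    [-1,0,0,0.0002,0.12],
    [-1,0,0,0,0]
  ]
}}

```text
t: 47.9
eef_pos: [0.5886, -0.1596, 0.066]
ee_rot: [-3.14, 0.001, -2.825]
force: [-0.9, -2.1, 8.4]
width: 0.0151
```

>>> {"method": "apply_moves", "body": {
  "moves": [
    [-1,0,0,0.0002,0.1],
    [-1,0,0,0.0002,0.1],
    [-1,0,0,0.0001,0.1],
    [-1,0,0,0,0],
    [-1,0,0,0,0]
  ]
}}

```text
t: 48.32
eef_pos: [0.5895, -0.1591, 0.0659]
ee_rot: [-3.14, 0.003, -3.116]
force: [-0.1, -0.4, 9.9]
width: 0.0209
```

```bash
python3 -c "
from h import *
s=arm.get_state();print(s['ee_rot'],s['moment'],s['force'],s['q'])"
```

```text
[-3.13997915  0.00331918 -3.1158765 ] [-0.03862183 -0.10316191  1.73276862] [-0.12141265 -0.35507618  9.94684776] [ 0.05709814  0.39787994 -0.33404639  0.00231475 -0.8356044  -1.60373075]
```

The grip slackened or slipped near the end (width 21 mm). I'll release and look at the nut.

>>> {"method": "apply_moves", "body": {
  "moves": [
    [-0.32,0,0,0,0],
    [-0.32,0,0,0,0],
    [-0.32,0,0,0,0],
    [-0.32,0,0,-0.03,0],
    [-0.32,0,0,-0.04,0],
    [-0.32,0,0,-0.04,0],
    [-0.32,0,-0.03,0,0],
    [-0.32,0,-0.04,0,0],
    [-0.32,0,-0.04,0,0],
    [-0.32,0,-0.03,0,0]
  ]
}}

```text
t: 49.15
eef_pos: [0.5901, -0.3008, 0.1737]
ee_rot: [3.141, -0.001, -3.12]
force: [0.5, -0.2, -0.6]
width: 0.0296
```

```bash
python3 o.py e7 blank_top nut_side nut_end strap_end;  python3 - <<'E'
from h import *
f=grab("scene"); save(f,"e8",(180,130,340,260))
f=grab("top"); save(f,"e9",(240,130,360,230)); W=cloud(f)
d=np.hypot(W[...,0]-.588,W[...,1]+.1595)<.04
m=d&(W[...,2]>.076);p=W[m];print(len(p),np.percentile(p[:,2],[5,25,50,75,95])); print(rect(p))
m=d&(W[...,2]>.05)&(W[...,2]<.072);p=W[m];print(len(p),np.percentile(p[:,2],[5,50,95]))
E
```

```text
blank_top 0.95 [266. 161. 296. 214.] 802 zt 48 (array([579.2, -81.9]), array([120. ,  81.5]), 5.3)
nut_side 0.44 [277. 138. 290. 160.] 145 zt 93 (array([664.5, -76.8]), array([49.7, 11. ]), -32.1)
3376 [0.56146794 0.58578575 0.59651271 0.60018983 0.61284559]
(array([ 593.6, -158.8]), array([79.6, 68.5]), -82.4)Traceback (most recent call last):
  File "<stdin>", line 6, in <module>
    return _quantile_unchecked(
        a, q, axis, out, overwrite_input, method, keepdims, weights)
    return _ureduce(a,
                    func=_quantile_ureduce_func,
    ...<5 lines>...
                    overwrite_input=overwrite_input,
                    method=method)
    r = func(a, **kwargs)
    result = _quantile(arr,
                       quantiles=q,
    ...<2 lines>...
                       out=out,
                       weights=wgt)
    slices_having_nans = np.isnan(arr[-1, ...])
                                  ~~~^^^^^^^^^
IndexError: index -1 is out of bounds for axis 0 with size 0
```

View pics/e9.png

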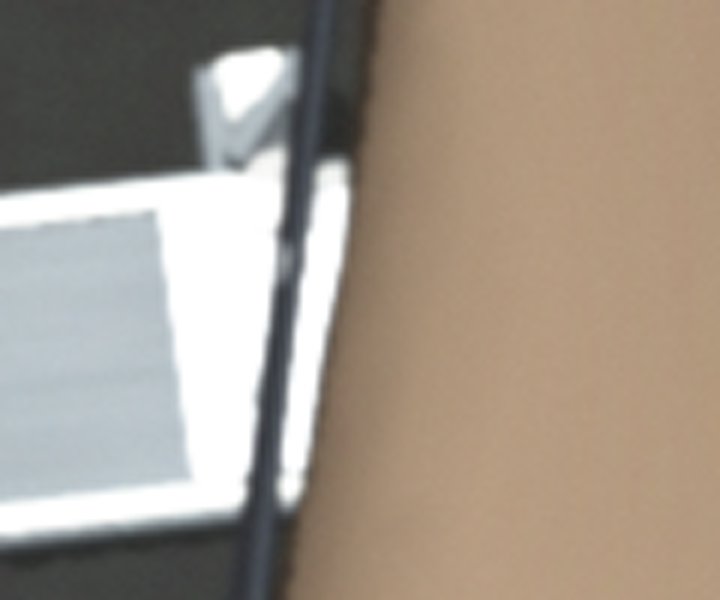

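View pics/e8.png

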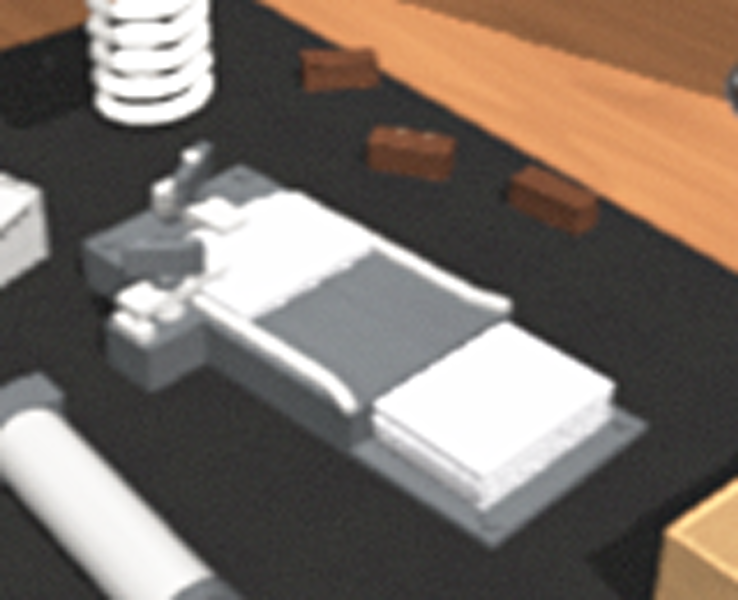

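```bash
cat > n.py <<'E'
from h import *
f=grab("scene"); W=cloud(f)
save(f,"sc%d"%f["shot"],(195,140,275,200))
for nm,c in (("end",(.588,-.1595)),("side",(.6645,-.077))):
    d=np.hypot(W[...,0]-c[0],W[...,1]-c[1])<.036
    for lo,hi in((.070,.1),(.046,.068)):
        m=d&(W[...,2]>lo)&(W[...,2]<hi);p=W[m]
        if len(p)<6: print(nm,lo,len(p)); continue
        q=p[:,:2]-p[:,:2].mean(0); u,s,v=np.linalg.svd(q,full_matrices=False)
        print(nm,lo,len(p),"z",np.round(np.percentile(p[:,2],[5,50,90,98])*1e3,1),rect(p),"pca",np.degrees(np.arctan2(v[0,1],v[0,0])))
E
python3 n.py
```

```text
end 0.07 61 z [72.  84.  87.8 90.9] (array([ 590.5, -155.8]), array([53.6, 11.6]), 36.6) pca 33.71457063004011
end 0.046 89 z [47.7 54.  64.2 66.7] (array([ 590.8, -154.8]), array([60.6, 40.6]), 76.3) pca 100.34727351500055
side 0.07 139 z [72.  84.  91.6 93. ] (array([667. , -75.3]), array([53.6, 15.7]), -32.2) pca -31.779522445356978
side 0.046 128 z [50.9 58.9 65.5 67.6] (array([665.1, -71.9]), array([69.4, 28.8]), -1.4) pca -6.281995642590177
```

>>> {"method": "apply_moves", "body": {
  "moves": [
    [-0.32,0,0.035,0,0],
    [-0.32,0,0.035,0,0],
    [-0.32,0,0.035,0,0],
    [-0.32,0,0.035,0,0],
    [-0.32,0,0.035,0,0],
    [-0.32,0,0.035,0,0],
    [-0.32,0,0.035,0,0],
    [-0.32,0,0.035,0,0],
    [-0.32,0,0.035,0,0],
    [-0.32,0,0.035,0,0],
    [-0.32,0,0.035,0,0],
    [-0.32,0,0.035,0,0]
  ]
}}

```text
t: 50.55
eef_pos: [0.5808, 0.1238, 0.1744]
ee_rot: [3.141, 0.001, -3.118]
force: [0.7, 0.4, -0.9]
width: 0.0298
```

>>> {"method": "apply_moves", "body": {
  "moves": [
    [-0.32,0,0.03,0,-0.12],
    [-0.32,0,0,0,-0.12],
    [-0.32,0,0,0,-0.12],
    [-0.32,0,0,0,-0.12],
    [-0.32,0,0,0,-0.12],
    [-0.32,0,0,0,-0.12],
    [-0.32,0,0,0,-0.12],
    [-0.32,0,0,0,-0.12],
    [-0.32,0,0,0,-0.12],
    [-0.32,0,0,0,-0.12],
    [-0.32,0,0,0,-0.12],
    [-0.32,0,0,0,-0.12]
  ]
}}

```text
t: 51.55
eef_pos: [0.5804, 0.152, 0.1741]
ee_rot: [-3.141, 0.0, -1.672]
force: [0.2, -0.4, -0.1]
width: 0.0294
```

```bash
cat > m.py <<'E'
from h import *
f=grab("top"); W=cloud(f); save(f,"t%d"%f["shot"],(240,130,360,230))
for nm,c in (("end",(.588,-.1595)),("side",(.6645,-.077))):
    d=np.hypot(W[...,0]-c[0],W[...,1]-c[1])<.045
    m=d&(W[...,2]>.078);p=W[m]
    if len(p)>6: 
        q=p[:,:2]-p[:,:2].mean(0); v=np.linalg.svd(q,full_matrices=False)[2]
        print(nm,"bar",len(p),np.round(np.percentile(p[:,2],[10,50,90])*1e3,1),rect(p),"pca",np.degrees(np.arctan2(v[0,1],v[0,0])))
    m=d&(W[...,2]>.053)&(W[...,2]<.07);p=W[m];print(nm,"strap",len(p),np.round(np.percentile(p[:,2],[10,50,90])*1e3,1),rect(p))
x,y,z=W[...,0],W[...,1],W[...,2]
m=(abs(x-.57)<.03)&(abs(y+.075)<.02); print("blank z",np.median(z[m])); m=(abs(x-.57)<.03)&(abs(y-.0)<.02); print("bed z",np.median(z[m]))
E
python3 m.py; python3 o.py f1 blank_top; python3 p.py .6645 -.077 .17 -32; ls -t pics|head -3
```

```text
end bar 109 [83.5 86.6 89.5] (array([ 588.4, -159.4]), array([53. , 11.3]), 36.0) pca -144.126706007252
end strap 196 [53.6 55.5 60.5] (array([ 589.9, -153.8]), array([74.4, 34.8]), 86.8)
side bar 104 [87.1 91.1 94. ] (array([664.9, -76.9]), array([52.8, 11.4]), -32.3) pca 148.1910696074459
side strap 206 [57.9 60.5 64.8] (array([659.7, -78.1]), array([76.2, 24.4]), 6.4)
blank z 0.045542528475433275
bed z 0.035253246896565504
t 51.7 shift first: dx 0.2181 dy -0.1087 dz(down) 0.0041 turn -1.123 q6 after ~ 1.13 q [ 0.58  0.28 -0.23 -0.   -1.06 -0.69] pos [0.5805 0.1518 0.1741] yaw -1.682 F [ 0.2  0.5 -0.5] w 0.0304 rot [-3.141  0.    -1.682]
f1.png
t22.png
sc21.png
```

The end nut has turned about 200° (bar now 36°, strap down 5 mm), so it isn't tight yet. I'll regrip it harder.

```bash
python3 p.py .5884 -.1594 .17 36
```

```text
t 51.7 shift first: dx 0.3084 dy -0.0422 dz(down) 0.0041 turn 0.832 q6 after ~ -0.68 q [ 0.58  0.28 -0.23 -0.   -1.06 -0.69] pos [0.5805 0.1518 0.1741] yaw -1.682 F [ 0.2  0.5 -0.5] w 0.0304 rot [-3.141  0.    -1.682]
```

View pics/t22.png

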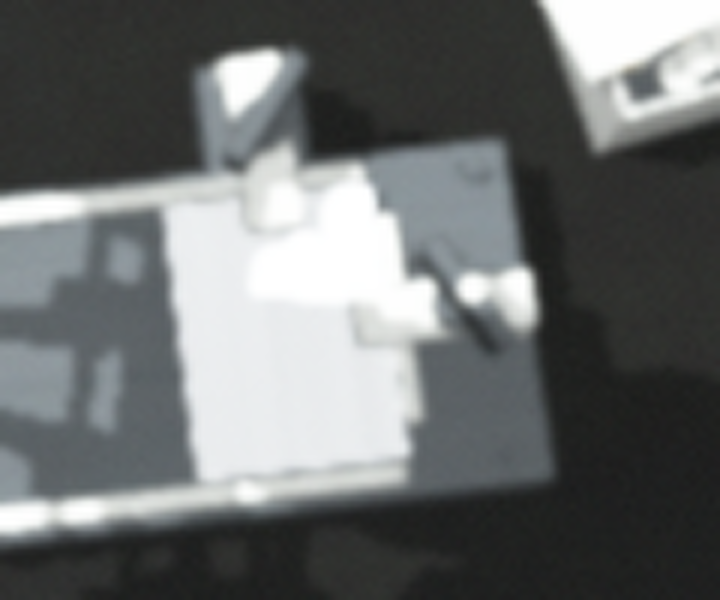

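>>> {"method": "apply_moves", "body": {
  "moves": [
    [-0.32,0.0257,-0.0035,0,0],
    [-0.32,0.0257,-0.0035,0,0],
    [-0.32,0.0257,-0.0035,0,0],
    [-0.32,0.0257,-0.0035,0,0],
    [-0.32,0.0257,-0.0035,0,0],
    [-0.32,0.0257,-0.0035,0,0],
    [-0.32,0.0257,-0.0035,0,0],
    [-0.32,0.0257,-0.0035,0,0],
    [-0.32,0.0257,-0.0035,0,0],
    [-0.32,0.0257,-0.0035,0,0],
    [-0.32,0.0257,-0.0035,0,0],
    [-0.32,0.0257,-0.0037,0,0]
  ],
  "newtons": 45
}}

```text
t: 52.7
eef_pos: [0.5893, -0.1609, 0.1741]
ee_rot: [-3.141, 0.0, -1.684]
force: [-0.3, -0.3, 0.4]
width: 0.0301
```

>>> {"method": "apply_moves", "body": {
  "moves": [
    [-0.32,0,0,0,0.12],
    [-0.32,0,0,0,0.12],
    [-0.32,0,0,0,0.12],
    [-0.32,0,0,0,0.12],
    [-0.32,0,0,0,0.12],
    [-0.32,0,0,0,0.12],
    [-0.32,0,0,0,0.11],
    [-0.32,0,0,0,0],
    [-0.32,0,0,0,0]
  ]
}}

```text
t: 53.45
eef_pos: [0.5894, -0.1598, 0.1739]
ee_rot: [-3.142, 0.0, -2.509]
force: [0.8, -0.6, -0.6]
width: 0.0301
```

```bash
python3 p.py .5882 -.1595 .066 36
```

```text
t 53.5 shift first: dx 0.0008 dy 0.0009 dz(down) 0.1079 turn 0.005 q6 after ~ -0.68 q [ 0.05  0.29 -0.21 -0.   -1.07 -0.99] pos [ 0.5894 -0.1598  0.1739] yaw -2.509 F [ 0.8 -0.6 -0.6] w 0.0301 rot [-3.142  0.    -2.509]
```

>>> {"method": "apply_moves", "body": {
  "moves": [
    [-0.32,0.0008,0.0009,0.03,0],
    [-0.32,0,0,0.03,0],
    [-0.32,0,0,0.025,0],
    [-0.32,0,0,0.015,0],
    [-0.32,0,0,0.007,0],
    [-0.32,0,0,0,0],
    [-1,0,0,0,0],
    [-1,0,0,0,0],
    [-1,0,0,0,0],
    [-1,0,0,0,0],
    [-1,0,0,0,0]
  ]
}}

```text
t: 54.37
eef_pos: [0.5887, -0.1596, 0.0682]
ee_rot: [-3.141, 0.002, -2.51]
force: [-2.4, 3.7, 5.9]
width: 0.0105
```

```bash
cat > s.py <<'E'
from h import *
s=arm.get_state();print("rot",np.round(s['ee_rot'],3),"M",np.round(s['moment'],2),"F",np.round(s['force'],1),"q",np.round(s['q'],2),"w",round(s["width"],4),"J",np.round(s["joint_efforts"],2),np.round(s["eef_pos"],4))
E
python3 s.py
```

```text
rot [-3.141e+00  2.000e-03 -2.510e+00] M [ 1.37  0.64 -0.03] F [-2.4  3.7  5.9] q [ 0.06  0.4  -0.33 -0.   -0.84 -0.99] w 0.0105 J [-1.530e+00 -5.173e+01  2.233e+01  5.890e+00  5.900e-01  4.000e-02] [ 0.5887 -0.1596  0.0682]
```

>>> {"method": "apply_moves", "body": {
  "moves": [
    [-1,0,0,0.0001,0.08],
    [-1,0,0,0.0001,0.08],
    [-1,0,0,0,0]
  ]
}}

```text
t: 54.62
eef_pos: [0.5885, -0.1598, 0.0681]
ee_rot: [-3.141, 0.001, -2.672]
force: [-3.4, 4.0, 8.5]
width: 0.0112
```

```bash
python3 s.py
```

```text
rot [-3.141e+00  1.000e-03 -2.672e+00] M [1.15 1.05 1.14] F [-3.4  4.   8.5] q [ 0.06  0.4  -0.33  0.   -0.84 -1.16] w 0.0112 J [ -2.34 -50.94  22.63   4.86   1.08  -2.59] [ 0.5885 -0.1598  0.0681]
```

The nut resists at over 1 N·m with the strap top at 55 mm (resting on the blank), so it is tight; it evidently began part-turned. Releasing, then the side nut.

>>> {"method": "apply_moves", "body": {
  "moves": [
    [-0.32,0,0,0,0],
    [-0.32,0,0,0,0],
    [-0.32,0,0,0,0],
    [-0.32,0,0,-0.03,0],
    [-0.32,0,0,-0.04,0],
    [-0.32,0,0,-0.03,0],
    [-0.32,0,0,0,0]
  ]
}}

```text
t: 55.2
eef_pos: [0.5919, -0.1606, 0.1739]
ee_rot: [-3.135, 0.009, -2.669]
force: [1.2, -0.3, 0.6]
width: 0.0296
```

```bash
python3 p.py .6647 -.0769 .17 -32.2 raw; python3 n.py
```

```text
t 55.2 shift first: dx -0.1029 dy 0.0414 dz(down) 0.0039 turn -2.107 q6 after ~ 1.12 q [ 0.05  0.29 -0.21  0.   -1.06 -1.15] pos [ 0.5919 -0.1606  0.1739] yaw -2.669 F [ 1.2 -0.3  0.6] w 0.0296 rot [-3.135  0.009 -2.669]
end 0.07 61 z [71.3 83.1 87.5 88.5] (array([ 588.9, -157.5]), array([54.8, 11.9]), 37.6) pca 34.02321089511539
end 0.046 91 z [47.5 54.2 63.9 67.1] (array([ 589.8, -156.3]), array([64.4, 42.9]), 76.9) pca 99.67511033735592
side 0.07 140 z [71.8 84.4 91.9 92.9] (array([667. , -75.3]), array([53.6, 13.6]), -32.9) pca -32.76155154470552
side 0.046 134 z [51.1 59.1 65.9 67.5] (array([663.9, -74.2]), array([69.4, 26.2]), -1.4) pca -5.109697604839842
```

>>> {"method": "apply_moves", "body": {
  "moves": [
    [-0.32,-0.0205,0.0083,0,0],
    [-0.32,-0.0205,0.0083,0,0],
    [-0.32,-0.0205,0.0083,0,0],
    [-0.32,-0.0205,0.0083,0,0],
    [-0.32,-0.0205,0.0083,0,0],
    [-0.32,0,0,0,-0.12],
    [-0.32,0,0,0,-0.12],
    [-0.32,0,0,0,-0.12],
    [-0.32,0,0,0,-0.12],
    [-0.32,0,0,0,-0.12],
    [-0.32,0,0,0,-0.12]
  ]
}}

```text
t: 56.17
eef_pos: [0.6601, -0.0764, 0.1654]
ee_rot: [3.14, -0.001, -1.944]
force: [0.2, -0.8, 0.1]
width: 0.0297
```

>>> {"method": "apply_moves", "body": {
  "moves": [
    [-0.32,0,0,0,-0.12],
    [-0.32,0,0,0,-0.12],
    [-0.32,0,0,0,-0.12],
    [-0.32,0,0,0,-0.12],
    [-0.32,0,0,0,-0.12],
    [-0.32,0,0,0,-0.12],
    [-0.32,0,0,0,-0.12],
    [-0.32,0,0,0,-0.12],
    [-0.32,0,0,0,-0.12],
    [-0.32,0,0,0,-0.12],
    [-0.32,0,0,0,-0.12],
    [-0.32,0,0,0,0]
  ]
}}

```text
t: 57.17
eef_pos: [0.6601, -0.0764, 0.1655]
ee_rot: [3.141, 0.001, -0.624]
force: [-0.2, -0.5, 0.4]
width: 0.0297
```

```bash
python3 p.py .6647 -.0769 .07 -32.2 raw
```

```text
t 57.2 shift first: dx 0.0040 dy -0.0023 dz(down) 0.0955 turn -0.062 q6 after ~ 1.12 q [ 0.18  0.38 -0.09 -0.   -1.09  0.77] pos [ 0.6601 -0.0764  0.1655] yaw -0.624 F [-0.2 -0.5  0.4] w 0.0297 rot [ 3.141e+00  1.000e-03 -6.240e-01]
```

>>> {"method": "apply_moves", "body": {
  "moves": [
    [-0.32,0.004,-0.0023,0.02,-0.062],
    [-0.32,0,0,0.03,0],
    [-0.32,0,0,0.02,0],
    [-0.32,0,0,0.015,0],
    [-0.32,0,0,0.01,0],
    [-0.32,0,0,0,0],
    [-0.32,0,0,0,0]
  ],
  "newtons": 40
}}

```text
t: 57.75
eef_pos: [0.6651, -0.077, 0.0713]
ee_rot: [3.141, 0.001, -0.57]
force: [-1.0, 0.2, -0.1]
width: 0.0299
```

>>> {"method": "apply_moves", "body": {
  "moves": [
    [-1,0,0,0,0],
    [-1,0,0,0,0],
    [-1,0,0,0,0],
    [-1,0,0,0,0],
    [-1,0,0,0,0]
  ]
}}

```text
t: 58.17
eef_pos: [0.6655, -0.0772, 0.0727]
ee_rot: [-3.141, -0.001, -0.568]
force: [-1.6, -1.7, 5.1]
width: 0.0108
```

```bash
python3 s.py; python3 p.py .6647 -.0769 .07 -32.2 raw
```

```text
rot [-3.141e+00 -1.000e-03 -5.680e-01] M [-0.55  0.56  0.09] F [-1.6 -1.7  5.1] q [ 0.18  0.47 -0.18  0.   -0.91  0.83] w 0.0108 J [  1.13 -59.55  24.16   4.92   0.71  -0.07] [ 0.6655 -0.0772  0.0727]
t 58.2 shift first: dx -0.0008 dy 0.0002 dz(down) 0.0027 turn -0.006 q6 after ~ 1.12 q [ 0.18  0.47 -0.18  0.   -0.91  0.83] pos [ 0.6655 -0.0772  0.0727] yaw -0.568 F [-1.6 -1.7  5.1] w 0.0108 rot [-3.141e+00 -1.000e-03 -5.680e-01]
```

>>> {"method": "apply_moves", "body": {
  "moves": [
    [-1,-0.0005,0,0,0.06],
    [-1,0,0,0.0002,0.12],
    [-1,0,0,0.0002,0.12],
    [-1,0,0,0.0002,0.12],
    [-1,0,0,0.0002,0.12],
    [-1,0,0,0.0002,0.12],
    [-1,0,0,0.0002,0.12],
    [-1,0,0,0.0002,0.12],
    [-1,0,0,0.0002,0.12],
    [-1,0,0,0.0002,0.12],
    [-1,0,0,0.0002,0.12],
    [-1,0,0,0.0002,0.12]
  ]
}}

```text
t: 59.17
eef_pos: [0.666, -0.0769, 0.0705]
ee_rot: [-3.139, 0.001, -1.953]
force: [1.8, -3.5, 2.5]
width: 0.0107
```

>>> {"method": "apply_moves", "body": {
  "moves": [
    [-1,0,0,0.0002,0.12],
    [-1,0,0,0.0002,0.12],
    [-1,0,0,0.0002,0.12],
    [-1,0,0,0.0002,0.12],
    [-1,0,0,0.0002,0.12],
    [-1,0,0,0.0002,0.12],
    [-1,0,0,0.0002,0.12],
    [-1,0,0,0.0002,0.12],
    [-1,0,0,0.0002,0.12],
    [-1,0,0,0.0002,0.12],
    [-1,0,0,0.0002,0.12]
  ]
}}

```text
t: 60.08
eef_pos: [0.6663, -0.0774, 0.0685]
ee_rot: [-3.141, 0.003, 3.01]
force: [2.1, -5.1, 3.0]
width: 0.0109
```

```bash
python3 s.py
```

```text
rot [-3.141e+00  3.000e-03  3.010e+00] M [-1.75 -0.99  0.09] F [ 2.1 -5.1  3. ] q [ 0.18  0.48 -0.19  0.   -0.9  -1.88] w 0.0109 J [  2.86 -60.82  22.72   3.72  -0.58   2.27] [ 0.6663 -0.0774  0.0685]
```

>>> {"method": "apply_moves", "body": {
  "moves": [
    [-1,0,0,0.0002,0.12],
    [-1,0,0,0.0002,0.12],
    [-1,0,0,0.0002,0.12],
    [-1,0,0,0.0002,0.12],
    [-1,0,0,0,0]
  ]
}}

```text
t: 60.5
eef_pos: [0.6663, -0.0775, 0.0677]
ee_rot: [3.141, 0.003, 2.528]
force: [2.5, -4.5, 3.0]
width: 0.0106
```

```bash
python3 s.py
```

```text
rot [3.141e+00 3.000e-03 2.528e+00] M [-2.04 -0.91 -0.08] F [ 2.5 -4.5  3. ] q [ 0.18  0.48 -0.19  0.   -0.9  -2.36] w 0.0106 J [  3.31 -60.59  22.58   3.63  -0.48  -2.05] [ 0.6663 -0.0775  0.0677]
```

>>> {"method": "apply_moves", "body": {
  "moves": [
    [-1,0,0,0.0001,0.08],
    [-1,0,0,0.0001,0.08],
    [-1,0,0,0,0]
  ]
}}

```text
t: 60.75
eef_pos: [0.6663, -0.0776, 0.0676]
ee_rot: [3.14, 0.003, 2.371]
force: [2.9, -4.8, 3.0]
width: 0.0111
```

```bash
python3 s.py
```

```text
rot [3.140e+00 3.000e-03 2.371e+00] M [-2.09 -0.9  -0.04] F [ 2.9 -4.8  3. ] q [ 0.18  0.48 -0.19  0.   -0.9  -2.52] w 0.0111 J [  3.32 -60.66  22.53   3.52  -0.47  -1.33] [ 0.6663 -0.0776  0.0676]
```

>>> {"method": "apply_moves", "body": {
  "moves": [
    [-1,0,0,0.0001,0.06],
    [-1,0,0,0.0001,0.06],
    [-1,0,0,0,0]
  ]
}}

```text
t: 61.0
eef_pos: [0.6663, -0.0776, 0.0674]
ee_rot: [3.14, 0.003, 2.252]
force: [2.5, -4.6, 2.8]
width: 0.0106
```

```bash
python3 s.py
```

```text
rot [3.140e+00 3.000e-03 2.252e+00] M [-2.1  -0.86 -0.04] F [ 2.5 -4.6  2.8] q [ 0.18  0.48 -0.19  0.   -0.9  -2.64] w 0.0106 J [  3.32 -60.49  22.46   3.39  -0.4   -1.06] [ 0.6663 -0.0776  0.0674]
```

>>> {"method": "apply_moves", "body": {
  "moves": [
    [-1,0,0,0.0001,0.06],
    [-1,0,0,0.0001,0.06],
    [-1,0,0,0,0]
  ]
}}

```text
t: 61.25
eef_pos: [0.6664, -0.0776, 0.0673]
ee_rot: [3.14, 0.003, 2.133]
force: [1.8, -5.4, 4.5]
width: 0.011
```

```bash
python3 s.py
```

```text
rot [3.140e+00 3.000e-03 2.133e+00] M [-2.09 -0.74  0.68] F [ 1.8 -5.4  4.5] q [ 0.18  0.48 -0.19  0.   -0.9  -2.76] w 0.011 J [  2.78 -60.3   22.52   2.92  -0.31  -1.77] [ 0.6664 -0.0776  0.0673]
```

>>> {"method": "apply_moves", "body": {
  "moves": [
    [-1,0,0,0,0.05],
    [-1,0,0,0,0],
    [-1,0,0,0,0]
  ]
}}

```text
t: 61.5
eef_pos: [0.6664, -0.0776, 0.0673]
ee_rot: [3.14, 0.003, 2.087]
force: [2.5, -5.6, 1.8]
width: 0.0113
```

```bash
python3 s.py
```

```text
rot [3.140e+00 3.000e-03 2.087e+00] M [-2.18 -0.77  0.92] F [ 2.5 -5.6  1.8] q [ 0.18  0.48 -0.19  0.   -0.9  -2.8 ] w 0.0113 J [  2.67 -60.36  22.56   2.76  -0.33  -1.13] [ 0.6664 -0.0776  0.0673]
```

The torque rises to 0.9 N·m, so the side nut is tight as well. I'll release, move clear and check.

>>> {"method": "apply_moves", "body": {
  "moves": [
    [-0.32,0,0,0,0],
    [-0.32,0,0,0,0],
    [-0.32,0,0,0,0],
    [-0.32,0,0,-0.03,0],
    [-0.32,0,0,-0.04,0],
    [-0.32,0,0,-0.04,0],
    [-0.32,0.025,0.006,0,0],
    [-0.32,0.03,0.008,0,0],
    [-0.32,0.03,0.008,0,0],
    [-0.32,0.03,0.008,0,0],
    [-0.32,0.03,0.008,0,0],
    [-0.32,0.03,0.008,0,0]
  ]
}}

```text
t: 62.5
eef_pos: [0.6221, 0.0901, 0.1756]
ee_rot: [3.139, -0.023, 2.11]
force: [-0.6, -0.8, -0.9]
width: 0.0297
```

>>> {"method": "apply_moves", "body": {
  "moves": [
    [-0.32,0.03,0.008,0,0],
    [-0.32,0.025,0.003,0,0],
    [-0.32,0,0,0,0],
    [-0.32,0,0,0,0]
  ]
}}

```text
t: 62.83
eef_pos: [0.6115, 0.1258, 0.1761]
ee_rot: [3.134, -0.054, 2.135]
force: [1.1, 0.2, 0.5]
width: 0.0299
```

```bash
python3 m.py; python3 n.py; python3 s.py; python3 o.py g1 blank_top off_tube off_channel off_wood off_bar off_block
```

```text
end bar 114 [81.1 86.3 89.8] (array([ 588.3, -159.3]), array([53. , 11.7]), 35.9) pca -144.59111556369217
end strap 180 [53.7 55.5 61.3] (array([ 588.9, -153.7]), array([73.9, 37.1]), 87.3)
side bar 102 [82.8 86.4 90.2] (array([665.4, -77.4]), array([53.6, 11.1]), -53.8) pca 125.88844444411266
side strap 197 [53.8 55.6 60.9] (array([658.9, -75.9]), array([75.3, 42.5]), -8.3)
blank z 0.04524466895338297
bed z 0.03515151498983837
end 0.07 62 z [71.9 84.  88.3 90.6] (array([ 589.4, -156.5]), array([53.6, 11.1]), 35.9) pca 33.33768364149523
end 0.046 88 z [48.  54.5 64.3 67.1] (array([ 589.3, -157.6]), array([66.6, 40.7]), 78.5) pca 97.64262248300939
side 0.07 110 z [71.2 82.5 86.5 89.9] (array([667. , -75.1]), array([52.7, 13.3]), -54.3) pca 125.5098130770232
side 0.046 144 z [47.4 54.6 65.6 67.2] (array([665.1, -72.5]), array([70.8, 37.5]), -13.1) pca 171.70913094221996
rot [ 3.134 -0.054  2.134] M [-0.26 -0.21 -0.03] F [-0.1  0.3 -1.2] q [ 0.48  0.32 -0.14 -0.06 -1.11 -3.03] w 0.0299 J [ 5.600e-01 -5.367e+01  2.777e+01  6.300e+00 -4.000e-02 -1.000e-02] [0.6117 0.1247 0.176 ]
blank_top
[... 370 characters left out ...]
]), 7.0)
off_channel 0.9 [109. 222. 125. 252.] 330 zt 31 (array([457.5, 349. ]), array([58.2, 31.9]), 1.3)
off_wood 0.69 [ 87. 190. 103. 218.] 368 zt 29 (array([539.7, 413.9]), array([66.1, 31.8]), 2.0)
off_wood 0.47 [183. 138. 334. 225.] 4963 zt 55 (array([ 623.5, -114.8]), array([170.7,  65.9]), 47.2)
off_bar 0.56 [ 98. 208. 116. 233.] 292 zt 27 (array([498.7, 378.1]), array([59.1, 31.7]), 1.1)
off_block 0.85 [305. 255. 330. 273.] 297 zt 28 (array([ 380.1, -162.6]), array([63.5, 26.2]), -57.3)
off_block 0.78 [256. 274. 284. 288.] 287 zt 28 (array([341.6, -41.9]), array([63.5, 25.7]), -82.2)
off_block 0.53 [367. 268. 386. 295.] 300 zt 28 (array([ 332.7, -309.5]), array([59.5, 26.3]), -29.6)
```

View pics/g1.png

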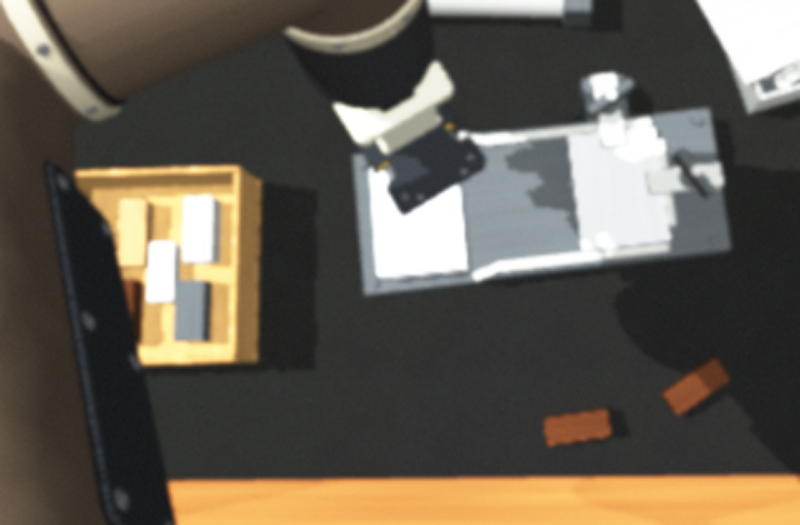

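>>> {"method": "apply_moves", "body": {
  "moves": [
    [-0.32,0,0,0,-0.1],
    [-0.32,0,0,0,-0.1],
    [-0.32,0,0,0,-0.1],
    [-0.32,0,0,0,-0.1],
    [-0.32,0,0,0,0],
    [-0.32,0,0,0,0]
  ]
}}

```text
t: 63.78
eef_pos: [0.6116, 0.1251, 0.1761]
ee_rot: [3.114, -0.047, 2.532]
force: [-0.3, 0.4, 0.7]
width: 0.0296
```

```bash
python3 s.py; python3 m.py; python3 - <<'E'
from h import *
f=grab("scene"); save(f,"z1",(180,100,400,300))
f=grab("top"); W=cloud(f)
for r in outline_of("blank_2",f)[:3]:
    p=W[r["region"]]; q=p[abs(p[:,2]-.036)<.006]; print(r["score"],rect(q) if len(q)>5 else 0)
E
```

```text
rot [ 3.114 -0.047  2.532] M [-0.19 -0.26  0.01] F [-0.3  0.4  0.7] q [ 0.48  0.32 -0.14 -0.06 -1.11 -2.63] w 0.0296 J [-1.000e-02 -5.357e+01  2.766e+01  6.380e+00 -7.000e-02  5.900e-01] [0.6116 0.1251 0.1761]
end bar 109 [82.1 86.3 89.9] (array([ 588.6, -159.3]), array([53.3, 11. ]), 34.6) pca -144.69039745341075
end strap 189 [53.8 55.8 62.3] (array([ 588.4, -153.8]), array([73.9, 36.8]), 86.1)
side bar 99 [83.5 86.8 89.4] (array([665.4, -77.2]), array([52.6, 10.9]), -55.5) pca 125.07388687241061
side strap 196 [53.8 55.4 61.8] (array([659. , -75.8]), array([76.4, 42.4]), -8.7)
blank z 0.0455206750306989
bed z 0.035400205133658935Traceback (most recent call last):
  File "<stdin>", line 4, in <module>
ValueError: it knows: blank_2, blank_3, blank_4, blank_top, damper, fixture, nut_end, nut_end_grip, nut_side, nut_side_grip, nut_tin, off_bar, off_block, off_channel, off_tube, off_wood, scrap_box_in, seat, sprin
```

View pics/z1.png

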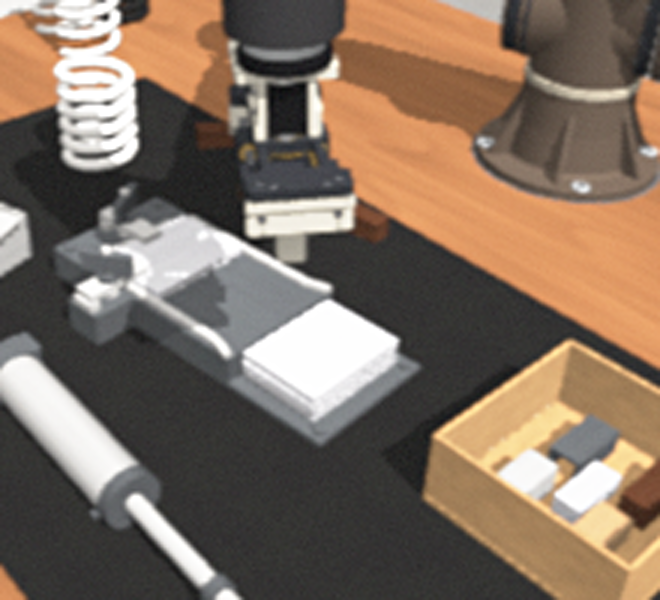

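```bash
python3 -c "
from h import *
print(job.job_done())"
```

```text
the job is handed in; nothing more can be done
None
```

The job is handed in at about 64 s of the 208 s: all five offcuts are in the scrap box, the top blank is home, and both straps are clamped.

- **Offcuts:** I took the leftmost of the four dark blocks. The bar was knocked aside during the run and I picked it up from its new place. My last camera checks showed all five in the box.
- **Blank:** I slid it off the stack with the open fingers until about 15 N built up against the end stop. It last measured (580, −87) mm at 6.5°. I put home at about (580, −87) mm and the fixture at about 6.5°.
- **End nut:** The grip slipped near the end of the turn, so I regripped it harder. It would not turn further at over 1 N·m.
- **Side nut:** It stopped at about 0.9 N·m. Both nuts turned about 200° (3.5 rad), less than the listed 4.0–4.2. The strap heights and the hard stops suggest they began about 0.6 rad turned.
- **Straps:** Both strap tops are about 10 mm above the blank's measured top, so they rest on it.

**Not fully checked:**
- The strap contact force cannot be read; I inferred it from the torque and the strap heights.
- The other three blanks look undisturbed in the pictures, but I did not measure them because the detector call for them was refused.
- While retreating from the side nut, the last joint reached its −3.03 rad limit and I turned it back. The reading, rounded to 0.01 rad, showed exactly −3.03, and I did not check it more finely.

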